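Pack the clamp-top lunch carrier

ROBOT

A 6-joint arm with a two-finger parallel gripper is mounted at the origin on the work surface. World frame = base frame: x ahead of the robot, y to its left, z up, the work surface at z = 0. Lengths are in m, angles in rad, forces in N, time in s.
With the tool pointing down it reaches from about 0.4 to 0.825 m from the base axis. Payload 7 kg.
Tool frame: the origin (TCP) lies between the finger pads, 19 mm behind the fingertips; this is the grasp point; z points along the fingers, y is the direction in which the jaws open and shut (so a half turn about z gives the same grasp; the last joint's range is limited). The gripper opens to 88 mm and grips with 3 to 60 N. Pads are 19 mm wide; open, the fingers measure 130 mm over their backs; the gripper's body (78 mm by 193 mm) begins 47 mm behind the grasp point.
Start: joints at [-0.874, 0.359, 0.012, 0, -1.224, -0.288], TCP at [0.268, -0.619, 0.245] pointing down, gripper open.
Joint ranges: [-3.07, 3.07], [-1.43, 2.12], [-1.02, 1.25], [-3.03, 1.67], [-3.05, -0], [-3.03, 3.03]. Speed limits (rad/s): [2.39, 2.39, 3.01, 3.14, 3.14, 3.14].

INTERFACE

Orientations are given as [roll, pitch, yaw] about the fixed x, y, z axes, in that order (R = Rz(yaw) Ry(pitch) Rx(roll)).
In Python, from station import arm, eyes, job, outline_of gives the robot as it stands.
- The arm moves only by the tool apply_moves, never from a script. Its argument "moves" is a list of rows, each a list of 5 numbers: the opening, from -1 (shut) to 1 (fully open), then the shift along the tool's x, y, z in m, then the turn about the tool's z in rad. A call has 1 to 12 rows; each row shifts and turns the commanded pose from where the row before left it, along the tool's axes as they then stand; what a row does not reach is not made up. A row lasts 1/12 s, in which the tool goes at most 41.7 mm and 7.16 degrees, less where a joint would pass 70% of its speed; a pose out of reach is approached as far as the arm can. A call with a gripper value outside its range is refused whole. The fingers move at their own pace and stop on an object; "newtons" is the grip in N (left out, the last holds). Time passes only in rows, so rows that do not move let the fingers close. It gives the time, the measured TCP pose, the force and the opening at its end, in the units of the state.
- arm.get_state(): the state, without advancing time (a new reading comes with each control period).
- eyes.grab_frame(name): name is "scene" or "top" or "wrist"; returns a dict with "color" (420x560x3 uint8, red, green, blue), "z_map" (420x560 float32, m along the optical axis (not along the pixel's ray), 0 where there is no reading), "camera_matrix" (3x3 intrinsics, pixels), "extrinsics" (4x4, takes a point from camera to world coordinates). Camera axes: x right, y up, looking along -z (the intrinsics and any distortion apply to the point x, -y, -z); pixel columns grow to the right and rows downward; lengths in m; the calibration is good to about 2 mm. A picture is of the moment at which its call begins.
- job.job_done(): hands the job in, once; it reports no verdict.
Trained networks look in a picture, given as the dict that the camera call returned (one of the last four; its "shot" number tells which), for a name from the list of things; names that differ only in an ending like _2 or _b are one class to them, and where a whole thing is asked for, a point or a joint stands for the part that bears it (a point fixed in the world has none). Each returns a list of dicts, best first, with "score" (0 to 1); they miss things now and then, are a little off and sometimes report something else, mostly with a low value. They report only what shows in the picture. A call takes as long as a camera call. They do not tell look-alikes from the thing itself.
- outline_of(label, picture): "region" (420x560 bool, what is visible of it) and "extent" ([left, top, right, bottom] in pixels, round what is visible of it).
The state is a dict: "t": time; "q": joint angles; "qd": joint speeds; "joint_efforts": joint torques, N m; "eef_pos": TCP position; "ee_rot": TCP orientation; "force": force on the tool from outside, world axes, zero at the start; "moment": the same for the moment, N m; "width": finger opening in m.
Only numpy, scipy, OpenCV 4.12 (cv2) and the standard library are available. Lean on these libraries where they do the work, as an engineer would, in place of code of your own. Each camera call takes 0.05 s, during which the arm holds its last target.

TASK

Pack lunch into the carrier: swing its clamp bail right back, set the steel tin squarely in the carrier and stand every dip pot there is upright in the tin, then stack the cracker tray squarely on the tin and the wooden lid squarely on the tray. Finish by swinging the bail fully shut over the lid, and leave everything else on the counter where it stands.

Things in the scene. Friction and masses are not known exactly. Their poses are not given: they have to be found in the camera images.
- carrier: dark steel lunch carrier, fixed to the counter. Origin: centre of its underside; x is its long axis, from the hinge end (-x) to the free end (+x); z up. Base plate 150 x 90 x 6 mm. End panels 50 mm wide reach up to z = 55 mm; two hinge lugs at x = -71.5 mm reach z = 86 mm. Tin, tray and lid seat with their undersides at z = 6, 46 and 70 mm.
- pocket (a point): centre of the carrier's pocket floor, 6 mm above the counter. The pocket is 125 mm (carrier x) by 71 mm (y) inside, held by four corner angles of 3 mm steel, straight up to 76 mm above the counter, then flaring outward to 86 mm as a lead-in. The angles cover only the ends of the long sides, which are open for fingers from x = -51 to +51 mm.
- bail (a joint): angle of the clamp bail, rad: 0 = shut, lying over the lid; grows as its grip is swung up and over towards the hinge end; stop at 2.6 = fully back. A friction hinge along the carrier's y through point bail_hinge: it stays where it is left (1 to 1.5 N at the grip moves it) and does not spring.
- bail_hinge (a point): point on the bail's hinge axis, midway between the lugs: at x = -71.5, y = 0, z = 80 mm in the carrier's frame. Two steel side arms 6 mm thick, with 36 mm clear between them, run from here to the grip; shut, they lie 2 mm over the lid, one each side of its ridge.
- bail_grip (a point): centre of the bail's round orange grip sleeve, 12 mm thick, 36 mm long, parallel to the carrier's y, between the side arms. Shut, it is 142 mm from the hinge along the carrier's +x and 30 mm above it (110 mm above the counter). Pinched across the carrier's x with the tool pointing down, it turns between the pads as it is carried along its arc (radius 145 mm) about the hinge.
- tin: open stainless steel tin 120 x 66 x 40 mm tall, walls and floor 3 mm (60 mm wide inside, so fingers in it can open only a little), about 160 g; the bottom layer. Its origin is the centre of its underside, x along the 120 mm length, z up.
- tray: open blue tray 120 x 66 x 24 mm tall, walls and floor 3 mm, with crackers in it (fixed, below the rim), 150 g; the middle layer, it rests on the tin's rim. Its origin is the centre of its underside, x along the 120 mm length, z up.
- lid: light wooden lid plate 120 x 66 x 5 mm with a dark wooden grip ridge in the middle of its top, 50 mm long (along x), 14 mm wide and 16 mm tall (top at z = 21 mm), 90 g; the top layer, it rests on the tray's rim. Its origin is the centre of its underside, x along the 120 mm length, z up.
- pot1: red-lidded dip pot: squat white cup, with its flat red lid 34 mm across and 18 mm tall; on the lid stands a round red knob to lift it by, 10 mm across, 15 mm tall (whole pot 33 mm tall, 45 g). Origin: centre of its underside, z up through the knob. May be absent (None). Three pots fit in a row along the tin at 36 mm spacing.
- pot2: green-lidded dip pot: squat white cup, with its flat green lid 34 mm across and 18 mm tall; on the lid stands a round green knob to lift it by, 10 mm across, 15 mm tall (whole pot 33 mm tall, 45 g). Origin: centre of its underside, z up through the knob. May be absent (None). Three pots fit in a row along the tin at 36 mm spacing.
- pot3: yellow-lidded dip pot: squat white cup, with its flat yellow lid 34 mm across and 18 mm tall; on the lid stands a round yellow knob to lift it by, 10 mm across, 15 mm tall (whole pot 33 mm tall, 45 g). Origin: centre of its underside, z up through the knob. May be absent (None). Three pots fit in a row along the tin at 36 mm spacing.
- spice_jar: bystander: small terracotta-coloured spice jar with a steel cap, 40 mm across, 60 mm tall, standing loose between the carrier and the layers. Origin: centre of its underside.
- pepper_mill: bystander: dark wooden mill, 52 mm across, 132 mm tall, loose. Origin: centre of its underside.
- salt_mill: bystander: white mill of the same shape, 132 mm tall, loose. Origin: centre of its underside.
- mug: bystander: blue mug, 82 mm across plus its handle, 72 mm tall, loose. Origin: centre of its underside.
- bowl: bystander: white bowl, 130 mm across, 50 mm tall, loose. Origin: centre of its underside.
- jam_jar: bystander: amber jam jar with a red cap, 64 mm across, 85 mm tall, loose. Origin: centre of its underside.
Mind the look-alikes: they are no part of the job. There is more than one size of the lid; the one meant has the size given above. What is shaped like the tin but green is not meant.

How it is judged:
On the way, in this order (a step that is already met when the one before it is completed fails the run):
1. the bail is swung right back, clear of the pocket (value of joint bail above 2 rad), for 0.2 s.
2. the tin is seated squarely in the carrier with every pot upright in it (horizontal distance between tin and carrier below 0.006 m and angle between the x axis of tin and the x axis of carrier, either way round below 0.08 rad and angle between tin's own z axis and vertical below 0.05 rad and z of tin in the frame of carrier between 0.003 and 0.009 m and angle between each of pot1, pot2, pot3's own z axis and vertical below 0.2 rad and z of pot1 in the frame of tin between 0 and 0.008 m and x of pot1 in the frame of tin between -0.06 and 0.06 m and y of pot1 in the frame of tin between -0.033 and 0.033 m and z of pot2 in the frame of tin between 0 and 0.008 m and x of pot2 in the frame of tin between -0.06 and 0.06 m and y of pot2 in the frame of tin between -0.033 and 0.033 m and z of pot3 in the frame of tin between 0 and 0.008 m and x of pot3 in the frame of tin between -0.06 and 0.06 m and y of pot3 in the frame of tin between -0.033 and 0.033 m), for 0.2 s.
3. the tray is seated squarely on the tin (all of step 2 and horizontal distance between tray and carrier below 0.006 m and angle between the x axis of tray and the x axis of carrier, either way round below 0.08 rad and angle between tray's own z axis and vertical below 0.05 rad and z of tray in the frame of carrier between 0.043 and 0.049 m), for 0.2 s.
4. the lid is seated squarely on the tray (horizontal distance between each of tray, lid and carrier below 0.006 m and angle between the x axis of each of tray, lid and the x axis of carrier, either way round below 0.08 rad and angle between each of tray, lid's own z axis and vertical below 0.05 rad and z of tray in the frame of carrier between 0.043 and 0.049 m and z of lid in the frame of carrier between 0.067 and 0.073 m), for 0.2 s.
5. the bail is shut over the lid (value of joint bail below 0.08 rad), for 0.2 s.
At the end, for the whole second after the job is handed in: Bail shut within 0.08 rad. Tin, tray and lid stacked in the carrier, each within 6 mm of centre, 0.08 rad of the long axis, 0.05 rad of level and 3 mm of seated height; each pot present upright within 0.2 rad on the floor of the tin; all at rest (all of step 2 and all of step 4 and value of joint bail below 0.08 rad and linear speed of each of tin, tray, lid, pot1, pot2, pot3 below 0.02 m/s); the robot touches nothing.
It fails at once if a bystander (spice jar, mill, mug, bowl, jam jar) is moved by more than 3 cm or tipped over (distance of any of spice_jar, pepper_mill, salt_mill, mug, bowl, jam_jar from where it was at the start of the episode above 0.03 m or angle between any of spice_jar, pepper_mill, salt_mill, mug, bowl, jam_jar's own z axis and vertical above 0.5 rad).
Of pot1, pot2, pot3 only 1 to 3 are there at a start; the rules pass over those that are not, and their reading is None.
At some moment in a run one of tin, tray, lid, pot1, pot2, pot3 may be knocked a few centimetres aside while the robot is not near it.
Once in a run the grip may slacken for a moment while it holds something.
It also fails if it takes over 210 s, if anything falls off the work surface, if the arm or the gripper's body presses on something with over 40 N, if the wrist force passes 120 N, or if a joint passes its speed limit or range.

## Working session

There is one attempt and no reset: what is moved stays moved. The work goes in short steps, Python scripts to look and compute and a tool call to move; the robot and the scene stay as the last step left them, time stands still between calls to the robot, and variables do not carry over. Pictures are saved under pics/ and viewed, and the job is handed in when it is done.

Besides the shell and the picture viewer there is one more tool, called after "Call:" by a JSON object that holds its "method" and its "body". apply_moves: Moves the arm, as the interface text tells. Its arguments: {"type":"object","properties":{"moves":{"type":"array","items":{"type":"array","items":{"type":"number"}}},"newtons":{"type":"number"}},"required":["moves"]}

```bash
ls; mkdir -p pics; python3 - <<'E'
from station import arm, eyes, job, outline_of
import cv2
s=arm.get_state(); print(s)
for n in ["scene","top","wrist"]:
    p=eyes.grab_frame(n); cv2.imwrite(f"pics/{n}0.png",p["color"][:,:,::-1]); print(n,p["camera_matrix"].tolist(),p["extrinsics"].round(4).tolist())
E
```

```text
pics
{'t': 0.0, 'q': array([-8.73882639e-01,  3.59365955e-01,  1.10639348e-02, -3.53498022e-04,
       -1.22404616e+00, -2.88069666e-01]), 'qd': array([ 0.00131441, -0.00252104,  0.00069963,  0.00019128,  0.00017963,
        0.00080411]), 'joint_efforts': array([ 1.91359875e-03, -5.82714272e+01,  2.93061680e+01,  6.99740097e+00,
        6.91430309e-03, -1.99353390e-04]), 'eef_pos': array([ 0.26813527, -0.61897849,  0.24443777]), 'ee_rot': array([ 3.14001033e+00, -1.22310583e-04, -2.73286893e+00]), 'force': array([-0.17868865, -0.4188489 , -0.08334537]), 'moment': array([0.01839821, 0.001673  , 0.02082968]), 'width': 0.08748133176926652}
scene [[394.9169940070035, 0.0, 278.73466081042704], [0.0, 394.9169940070035, 207.32343470760398], [0.0, 0.0, 1.0]] [[0.6074, -0.6958, 0.3832, 0.9561], [0.7943, 0.5385, -0.2813, -0.2159], [-0.0106, 0.4752, 0.8798, 1.084], [0.0, 0.0, 0.0, 1.0]]
top [[402.9934238633015, 0.0, 283.60786159624956], [0.0, 402.9934238633015, 206.52730480148134], [0.0, 0.0, 1.0]] [[-0.0191, 0.9979, -0.0627, 0.443], [-0.9998, -0.0191, 0.0001, 0.0832], [-0.0011, 0.0626, 0.998, 1.334], [0.0, 0.0, 0.0, 1.0]]
wrist [[301.4391421228364, 0.0, 282.98748165782894], [0.0, 301.4391421228364, 206.5191348611006], [0.0, 0.0, 1.0]] [[-0.3976, -0.8882, -0.2304, 0.2059], [0.9175, -0.3843, -0.102, -0.6458], [0.0021, -0.252, 0.9677, 0.3842], [0.0, 0.0, 0.0, 1.0]]
```

View pics/scene0.png

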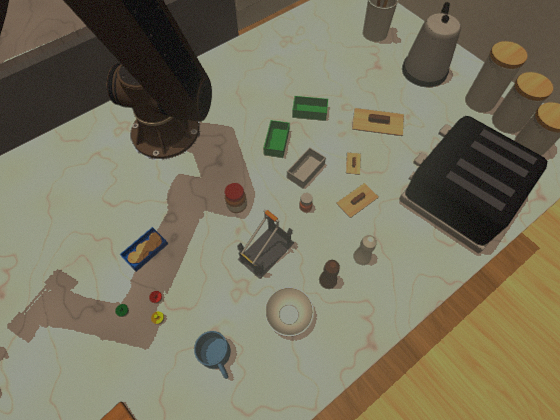

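View pics/top0.png

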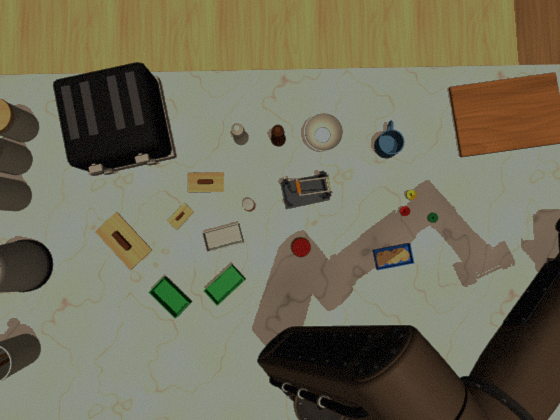

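View pics/wrist0.png

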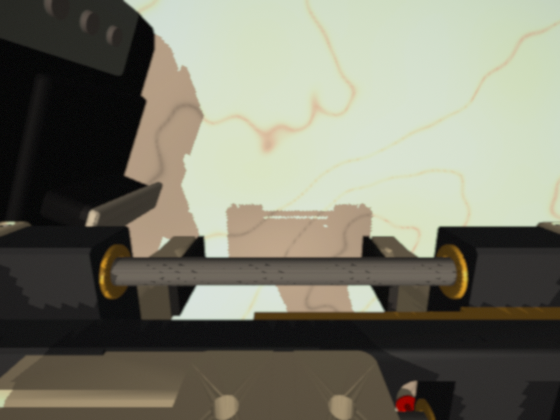

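```bash
cat > h.py <<'E'
from station import arm, eyes, job, outline_of
import numpy as np, cv2
from scipy.spatial.transform import Rotation as R
def world(p):
    z=p["z_map"];K=p["camera_matrix"];E=p["extrinsics"]
    v,u=np.indices(z.shape)
    X=np.stack([(u-K[0,2])*z/K[0,0],-(v-K[1,2])*z/K[1,1],-z,np.ones_like(z)],-1)
    W=X@E.T; W=W[...,:3]; W[z<=0]=np.nan
    return W
def proj(p,P):
    K=p["camera_matrix"];E=np.linalg.inv(p["extrinsics"])
    P=np.atleast_2d(P);C=P@E[:3,:3].T+E[:3,3]
    return np.stack([K[0,0]*C[:,0]/-C[:,2]+K[0,2],K[1,1]*C[:,1]/C[:,2]+K[1,2]],1)
def save(p,n,box=None,f=1):
    im=p["color"][:,:,::-1]
    if box: im=im[box[1]:box[3],box[0]:box[2]]
    cv2.imwrite(f"pics/{n}.png",cv2.resize(im,None,fx=f,fy=f,interpolation=cv2.INTER_CUBIC))
def ray_plane(p,uv,z):
    K=p["camera_matrix"];E=p["extrinsics"];uv=np.atleast_2d(uv).astype(float)
    d=np.stack([(uv[:,0]-K[0,2])/K[0,0],-(uv[:,1]-K[1,2])/K[1,1],-np.ones(len(uv))],1)@E[:3,:3].T
    o=E[:3,3]; return o+d*((z-o[2])/d[:,2])[:,None]
def rect(p,m,z):
    """min area rect of a mask's outline, pixels dropped on plane z -> centre, sizes, yaw of long axis"""
    v,u=np.nonzero(m); P=ray_plane(p,np.c_[u,v],z)[:,:2]
    (c,s,a)=cv2.minAreaRect((P*1000).astype(np.float32))
    if s[0]<s[1]: s=(s[1],s[0]); a+=90
    return np.array(c)/1000,s,((np.radians(a)+np.pi/2)%np.pi-np.pi/2)
E
python3 - <<'E'
from h import *
for n in ["top","scene"]:
    p=eyes.grab_frame(n);W=world(p)
    for l in ["carrier","bail","bail_grip","tin","tray","lid","pot1","pot2","pot3","spice_jar","pepper_mill","salt_mill","mug","bowl","jam_jar"]:
        for o in outline_of(l,p):
            if o["score"]<.2: continue
            m=o["region"]; w=W[m]; w=w[~np.isnan(w[:,0])]
            print(n,l,round(o["score"],2),np.round(o["extent"]),"n",m.sum(),"med",np.nanmedian(w,0).round(3),"zmax",np.percentile(w[:,2],97).round(3))
p=eyes.grab_frame("top"); save(p,"topA",(170,150,450,330),2.8)
p=eyes.grab_frame("scene"); save(p,"sceneA",(100,80,420,330),2.4)
E
```

```text
top bail 0.74 [294. 176. 308. 195.] n 74 med [0.571 0.038 0.188] zmax 0.194
top bail 0.33 [301. 112. 344. 150.] n 1194 med [ 0.773 -0.053  0.022] zmax 0.052
top bail_grip 0.64 [295. 180. 327. 196.] n 100 med [0.567 0.038 0.186] zmax 0.194
top tin 0.97 [149. 277. 192. 320.] n 948 med [0.239 0.458 0.006] zmax 0.042
top tin 0.81 [201. 266. 244. 306.] n 839 med [0.276 0.28  0.005] zmax 0.043
top tin 0.62 [202. 222. 240. 252.] n 772 med [0.429 0.288 0.005] zmax 0.042
top lid 0.91 [ 96. 215. 150. 266.] n 1536 med [0.427 0.612 0.008] zmax 0.032
top lid 0.83 [186. 174. 224. 190.] n 710 med [0.613 0.339 0.006] zmax 0.022
top lid 0.65 [169. 205. 192. 226.] n 298 med [0.504 0.425 0.004] zmax 0.017
top pot1 0.54 [405. 189. 416. 202.] n 77 med [ 0.557 -0.332  0.019] zmax 0.037
top pot1 0.47 [427. 213. 441. 222.] n 81 med [ 0.481 -0.4    0.019] zmax 0.034
top pot2 0.54 [405. 189. 416. 202.] n 77 med [ 0.557 -0.332  0.019] zmax 0.037
top pot2 0.47 [427. 213. 441. 222.] n 81 med [ 0.481 -0.4    0.019] zmax 0.034
top pot3 0.54 [405. 189. 416. 202.] n 77 med [ 0.557 -0.332  0.019] zmax 0.037
top pot3 
[... 2282 characters left out ...]
[ 0.483 -0.401  0.018] zmax 0.034
scene pot3 0.66 [151. 290. 160. 306.] n 145 med [ 0.506 -0.313  0.018] zmax 0.032
scene pot3 0.55 [116. 307. 131. 316.] n 165 med [ 0.483 -0.401  0.018] zmax 0.034
scene spice_jar 0.78 [298. 194. 310. 210.] n 216 med [0.54  0.189 0.055] zmax 0.063
scene pepper_mill 0.89 [320. 259. 341. 290.] n 447 med [0.761 0.086 0.089] zmax 0.132
scene salt_mill 0.67 [356. 235. 375. 266.] n 434 med [0.767 0.209 0.083] zmax 0.13
scene salt_mill 0.54 [236. 213. 296. 279.] n 1775 med [0.58  0.015 0.008] zmax 0.186
scene mug 0.69 [192. 332. 231. 375.] n 1077 med [ 0.717 -0.264  0.01 ] zmax 0.073
scene bowl 0.71 [267. 290. 316. 338.] n 1913 med [ 0.759 -0.046  0.021] zmax 0.051
```

View pics/topA.png

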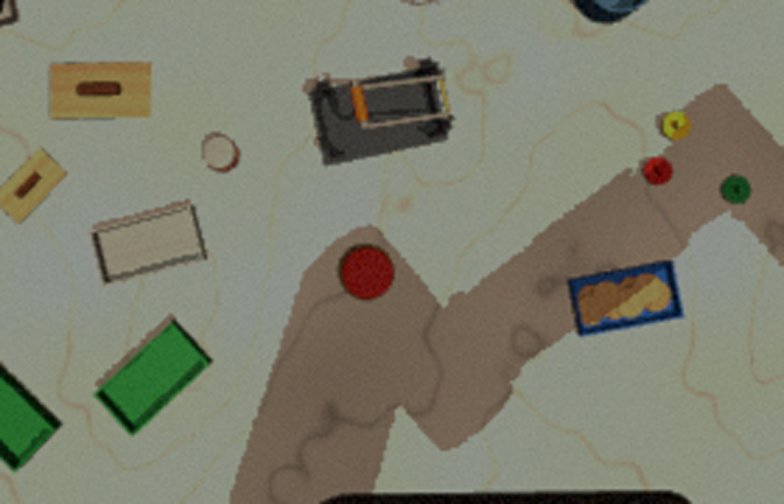

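View pics/sceneA.png

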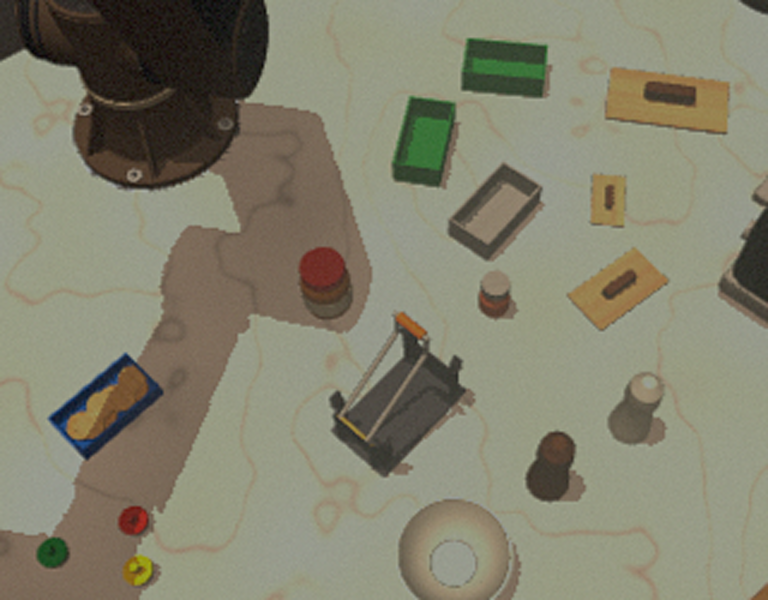

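```bash
cat >> h.py <<'E'
def pts(cams,c,r,zlo,zhi):
    out=[]
    for n in cams:
        p=eyes.grab_frame(n);w=world(p).reshape(-1,3);w=w[~np.isnan(w[:,0])]
        out.append(w[(np.hypot(*(w[:,:2]-c).T)<r)&(w[:,2]>zlo)&(w[:,2]<zhi)])
    return out
def fitrect(P,L,Wd,x0):
    """fit filled rectangle of known size L x Wd to 2d points (points should lie inside; robust)"""
    from scipy.optimize import minimize
    P=P[:,:2]
    def cost(x):
        c,s=np.cos(x[2]),np.sin(x[2]);d=P-x[:2];a=np.abs(d@[c,s])-L/2;b=np.abs(d@[-s,c])-Wd/2
        o=np.maximum(np.maximum(a,b),0)*1000
        return np.mean(np.minimum(o,6)**1.0)
    best=None
    for da in (-.1,0,.1):
        r=minimize(cost,[x0[0],x0[1],x0[2]+da],method="Nelder-Mead",options=dict(xatol=1e-5,fatol=1e-6,maxiter=2000,initial_simplex=np.array([[x0[0],x0[1],x0[2]+da]]*4)+np.array([[0]*3,[.006,0,0],[0,.006,0],[0,0,.1]])))
        if best is None or r.fun<best.fun: best=r
    return best.x,best.fun
E
python3 - <<'E'
from h import *
p=eyes.grab_frame("wrist"); s=arm.get_state()
Rm=R.from_euler("xyz",s["ee_rot"]).as_matrix(); t=s["eef_pos"]
print("tcp px",proj(p,t), "tip",proj(p,t+Rm@[0,0,.019]),"pads",proj(p,t+Rm@[0,.044,.0]),proj(p,t+Rm@[0,-.044,.0]))
print("x+.05 at +.1 below",proj(p,t+Rm@[.05,0,.1]),proj(p,t+Rm@[0,0,.1]))
T=np.eye(4);T[:3,:3]=Rm;T[:3,3]=t
print("cam in tool",(np.linalg.inv(T)@p["extrinsics"]).round(4).tolist())
for nm,c,z in [("carrier",(.577,.012),(.003,.1)),("tin",(.429,.288),(.03,.05)),("tin all",(.429,.288),(.004,.05)),("tray",(.357,-.27),(.004,.03)),("lid",(.614,.338),(.003,.009)),("ridge",(.614,.338),(.012,.03)),("biglid",(.43,.61),(.003,.02))]:
    for n,P in zip(["top","scene"],pts(["top","scene"],np.array(c),.11 if nm!="carrier" else .1,*z)):
        cc,ss,a=cv2.minAreaRect((P[:,:2]*1000).astype(np.float32))
        if ss[0]<ss[1]: ss=(ss[1],ss[0]);a+=90
        print(nm,n,len(P),np.round(cc,1),np.round(ss,1),round((a+90)%180-90,1))
E
```

```text
tcp px [[282.01992972 266.59772867]] tip [[282.10152788 251.65658486]] pads [[369.15368785 266.58923732]] [[194.85039418 266.60622351]]
x+.05 at +.1 below [[282.29239956 151.34021662]] [[282.3141779  212.71900607]]
cam in tool [[0.0002, 0.9677, 0.2521, 0.0677], [1.0, -0.0, -0.0007, 0.0004], [-0.0007, 0.2521, -0.9677, -0.1396], [0.0, 0.0, 0.0, 1.0]]
carrier top 1339 [575.4  12.2] [195.3 194.3] -50.8
carrier scene 1640 [581.5  13. ] [192.5 188.7] -75.2
tin top 152 [393.2 274.6] [140.9 120.5] 13.2
tin scene 239 [394.3 273.3] [140.5 122.7] 13.8
tin all top 758 [427.8 286.7] [214.1 210.7] 57.0
tin all scene 724 [416.8 288. ] [197.  190.4] -75.8
tray top 932 [ 359.6 -268.6] [214.2 210.4] -77.2
tray scene 1122 [ 354.5 -270.4] [210.6 209.3] -33.7
lid top 1024 [614.6 339.5] [217.6 210.6] -70.9
lid scene 667 [617.5 337.4] [211.5 208.4] -67.2
ridge top 74 [611.6 345.9] [84.6 47.8] -80.0
ridge scene 75 [613.5 338.4] [50.1 15.1] -90.0
biglid top 1763 [429.7 612.6] [217.1 211.9] 24.0
biglid scene 993 [429.1 606.7] [211.7 201.3] -2.3
```

```bash
cat >> h.py <<'E'
def go(xyz,yaw=None):
    s=arm.get_state();Rm=R.from_euler("xyz",s["ee_rot"]).as_matrix()
    d=Rm.T@(np.array(xyz)-s["eef_pos"])
    dy=0 if yaw is None else (yaw-s["ee_rot"][2]+np.pi)%(2*np.pi)-np.pi
    # ideal: treat tool as exactly down
    print("now",s["eef_pos"].round(4),"yaw",round(s["ee_rot"][2],3),"w",round(s["width"],4),"t",round(s["t"],1),"| shift mm",(d*1000).round(1),"turn",round(-dy,3))
def comp(p,c,r,zlo,zplane,L,Wd,dbg=False):
    """contour of what is higher than zlo near c; rectangle L x Wd fitted on plane zplane"""
    from scipy.optimize import least_squares
    W=world(p);m=(W[...,2]>zlo)&(np.hypot(W[...,0]-c[0],W[...,1]-c[1])<r)
    m=cv2.morphologyEx(m.astype(np.uint8),cv2.MORPH_CLOSE,np.ones((3,3)))
    n,lab,st,_=cv2.connectedComponentsWithStats(m)
    k=1+np.argmax(st[1:,4]); mm=(lab==k).astype(np.uint8)
    return mm,fitc(p,mm,zplane,L,Wd)
def fitc(p,mm,zplane,L,Wd):
    from scipy.optimize import least_squares
    mm=mm.astype(np.uint8)
    ct=max(cv2.findContours(mm,cv2.RETR_EXTERNAL,cv2.CHAIN_APPROX_NONE)[0],key=cv2.contourArea)[:,0]
    cen=ct.mean(0);d=ct-cen;ct=ct+0.5*d/np.linalg.norm(d,axis=1)[:,None]
    P=ray_plane(p,ct,zplane)[:,:2]
    c0,s0,a0=cv2.minAreaRect((P*1000).astype(np.float32))
    if s0[0]<s0[1]: a0+=90
    def res(x):
        c,s=np.cos(x[2]),np.sin(x[2]);d=P-x[:2];a=np.abs(d@[c,s])-L/2;b=np.abs(d@[-s,c])-Wd/2
        out=np.hypot(np.maximum(a,0),np.maximum(b,0))+np.minimum(np.maximum(a,b),0)
        return out*1000
    r=least_squares(res,[c0[0]/1000,c0[1]/1000,np.radians(a0)],loss="soft_l1",x_scale=[.01,.01,.1])
    x=r.x; x[2]=(x[2])%np.pi
    return x.round(4),np.round(s0,1),round(float(np.median(np.abs(res(x)))),2)
E
python3 - <<'E'
from h import *
for n in ["top","scene"]:
    p=eyes.grab_frame(n)
    print(n,"tin",comp(p,(.425,.288),.085,.025,.04,.12,.066)[1])
    print(n,"tray",comp(p,(.357,-.27),.085,.010,.02 ,.12,.066)[1])
    print(n,"lid",comp(p,(.614,.338),.085,.003,.005,.12,.066)[1])
    W=world(p)
    for c in [(.557,-.335),(.508,-.315),(.483,-.4)]:
        m=(np.hypot(W[...,0]-c[0],W[...,1]-c[1])<.03)
        for nm,lo,hi in [("lid",.01,.024),("knob",.025,.045)]:
            q=W[m&(W[...,2]>lo)&(W[...,2]<hi)]; print(n,"pot",c,nm,len(q),q.mean(0).round(4),((q.max(0)+q.min(0))/2).round(4))
go((.567,.039,.30),-2.96)
E
```

```text
top tin (array([0.4295, 0.2827, 1.8132]), array([ 68.5, 124.8]), 0.8)
top tray (array([ 0.1687, -0.7259,  2.7317]), array([204.1, 243.5]), 51.2)
top lid (array([0.6181, 0.3395, 0.8698]), array([172.4, 161.5]), 20.18)
top pot (0.557, -0.335) lid 73 [ 0.5568 -0.3348  0.0178] [ 0.5571 -0.3356  0.0177]
top pot (0.557, -0.335) knob 11 [ 0.5581 -0.3329  0.0316] [ 0.5577 -0.3318  0.0305]
top pot (0.508, -0.315) lid 73 [ 0.5047 -0.3113  0.0179] [ 0.5051 -0.3121  0.0183]
top pot (0.508, -0.315) knob 9 [ 0.5056 -0.3115  0.0317] [ 0.5059 -0.3113  0.0308]
top pot (0.483, -0.4) lid 75 [ 0.4807 -0.4012  0.0176] [ 0.4806 -0.4021  0.0174]
top pot (0.483, -0.4) knob 10 [ 0.4822 -0.4031  0.0319] [ 0.4831 -0.4062  0.0328]
scene tin (array([0.4326, 0.2797, 1.8113]), array([ 73.9, 131.4]), 3.09)
scene tray (array([ 0.359 , -0.2691,  1.7407]), array([ 77.9, 122.3]), 2.93)
scene lid (array([0.6149, 0.3384, 1.5828]), array([ 96.3, 152.7]), 2.22)
scene pot (0.557, -0.335) lid 114 [ 0.5585 -0.3359  0.0183] [ 0.5583 -0.3363  0.0177]
scene pot (0.557, -0.335) knob 14 [ 0.558  -0.3357  0.0323] [ 0.5574 -0.3357  0.0307]
scene pot (0.508, -0.315) lid 107 [ 0.5056 -0.3125  0.0182] [ 0.504  -0.3129  0.0175]
scene pot (0.508, -0.315) knob 14 [ 0.5051 -0.3129  0.0314] [ 0.5049 -0.3125  0.0305]
scene pot (0.483, -0.4) lid 117 [ 0.4823 -0.4032  0.0185] [ 0.481  -0.4037  0.0182]
scene pot (0.483, -0.4) knob 15 [ 0.4821 -0.4024  0.0332] [ 0.4818 -0.4026  0.0306]
now [ 0.2683 -0.6194  0.2454] yaw -2.733 w 0.0877 t 2.7 | shift mm [-535.8  485.4  -54.6] turn 0.227
```

Call:
{"method": "apply_moves", "body": {"moves": [[1,0,0,-0.02,0],[1,0,0,-0.03,0],[1,0,0,-0.03,0]]}}

```text
t: 2.95
eef_pos: [0.2679, -0.6189, 0.3254]
ee_rot: [3.139, -0.001, -2.733]
force: [1.6, -0.8, 0.4]
width: 0.0874
```

Call:
{"method": "apply_moves", "body": {"moves": [[1,-0.02,0.018,0,0],[1,-0.027,0.0243,0,0],[1,-0.027,0.0243,0,0],[1,-0.027,0.0243,0,0],[1,-0.027,0.0243,0,0],[1,-0.027,0.0243,0,0],[1,-0.027,0.0243,0,0],[1,-0.027,0.0243,0,0],[1,-0.027,0.0243,0,0],[1,-0.027,0.0243,0,0]]}}

```text
t: 3.78
eef_pos: [0.4159, -0.296, 0.3257]
ee_rot: [-3.141, 0.001, -2.733]
force: [1.7, 0.2, -0.3]
width: 0.0878
```

Call:
{"method": "apply_moves", "body": {"moves": [[1,-0.027,0.0243,0,0],[1,-0.027,0.0243,0,0],[1,-0.027,0.0243,0,0],[1,-0.027,0.0243,0,0],[1,-0.027,0.0243,0,0],[1,-0.027,0.0243,0,0],[1,-0.027,0.0243,0,0],[1,-0.027,0.0243,0,0],[1,-0.027,0.0243,0,0.1],[1,-0.015,0.0135,0,0.127]]}}

```text
t: 4.62
eef_pos: [0.5627, 0.0202, 0.3253]
ee_rot: [3.141, 0.001, -2.96]
force: [0.9, -0.3, -0.9]
width: 0.0875
```

```bash
python3 - <<'E'
from h import *
go((.567,.039,.30),-2.96)
p=eyes.grab_frame("wrist");save(p,"w1",None,1.4)
p=eyes.grab_frame("top");save(p,"t1",None,1.4)
E
```

```text
now [0.5627 0.0202 0.3253] yaw -2.96 w 0.0875 t 4.6 | shift mm [-7.6 17.7 25.3] turn -0.0
```

View pics/w1.png

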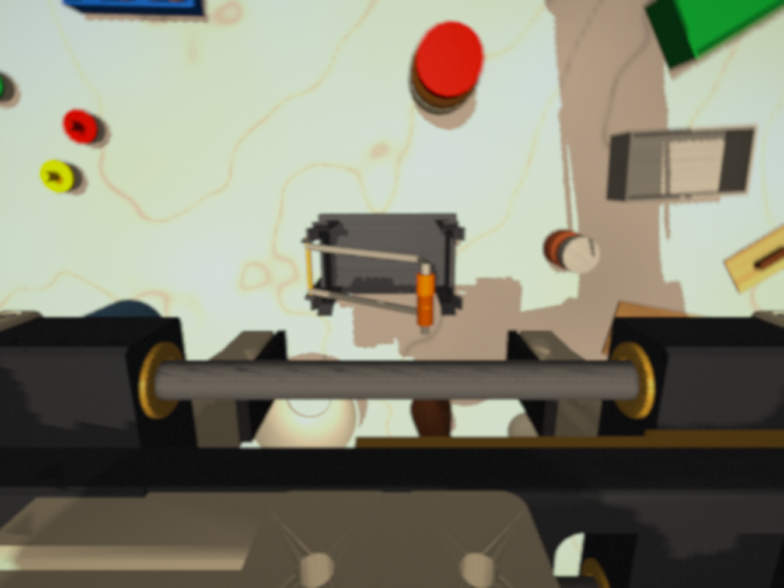

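View pics/t1.png

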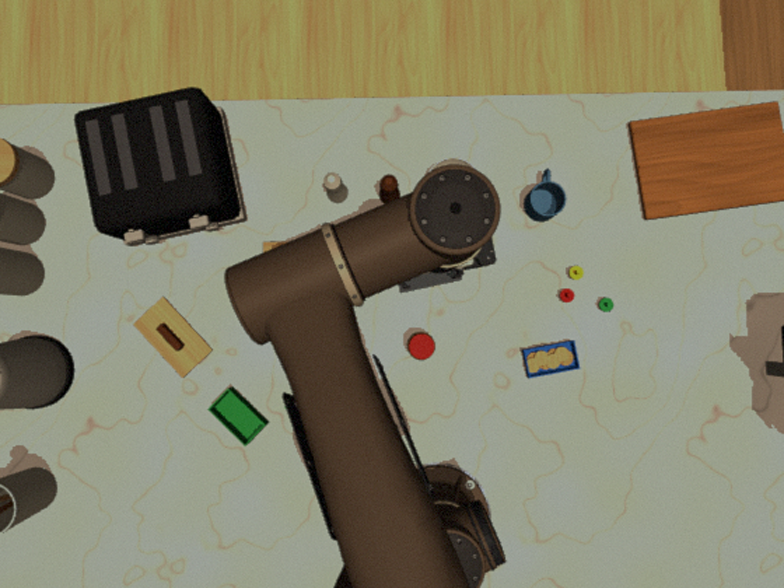

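```bash
python3 - <<'E'
from h import *
p=eyes.grab_frame("wrist");save(p,"w2",(205,140,345,240),5.6)
W=world(p);c=p["color"].astype(int)
m=(c[...,0]>180)&(c[...,1]>60)&(c[...,1]<160)&(c[...,2]<70)&(W[...,2]>.12)
print(m.sum(),np.nanmean(W[m],0),np.argwhere(m).mean(0))
q=W[m];q=q[~np.isnan(q[:,0])]
u,s,v=np.linalg.svd(q[:,:2]-q[:,:2].mean(0),full_matrices=False);print("axis",v[0],np.degrees(np.arctan2(v[0,1],v[0,0])),np.ptp((q[:,:2]-q[:,:2].mean(0))@v[0]))
print((q.min(0)+q.max(0))/2,np.percentile(q[:,2],[5,50,95]))
# ideal: centre on plane .183
print(ray_plane(p,np.argwhere(m).mean(0)[::-1],.185))
np.save("w2.npy",p["z_map"])
E
```

```text
361 [0.55969874 0.03865689 0.22989383] [223.73684211 311.67313019]
axis [0.08961628 0.99597637] 84.85846749626461 0.09376398179507617
[0.55434584 0.01517996 0.29058399] [0.18825174 0.19042195 0.39336044]
[[0.5795622  0.05178895 0.185     ]]
```

View pics/w2.png

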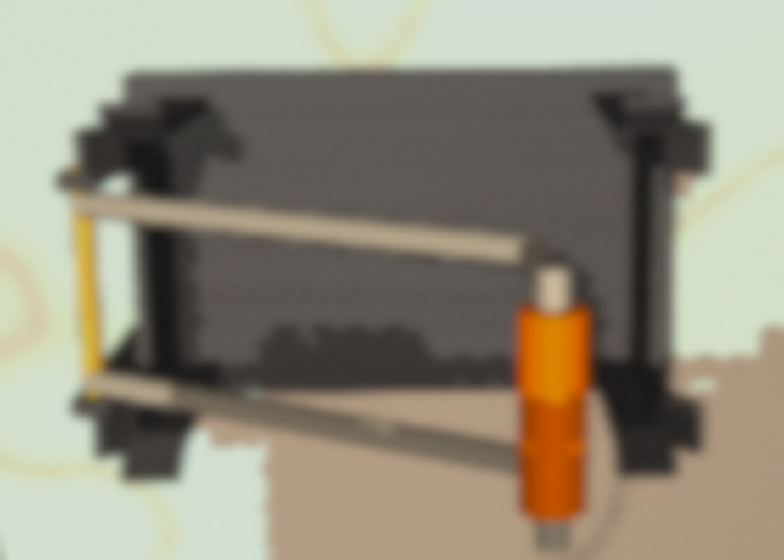

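```bash
python3 - <<'E'
from h import *
p=eyes.grab_frame("wrist")
W=world(p);c=p["color"].astype(int)
m=(c[...,0]>180)&(c[...,1]>60)&(c[...,1]<160)&(c[...,2]<70)&(W[...,2]>.12)&(W[...,2]<.2)
m[:, :290]=0
q=W[m]
u,s,v=np.linalg.svd(q[:,:2]-q[:,:2].mean(0),full_matrices=False);print("axis",np.degrees(np.arctan2(v[0,1],v[0,0])),np.ptp((q[:,:2]-q[:,:2].mean(0))@v[0]))
print(m.sum(),np.nanmean(q,0),(q.min(0)+q.max(0))/2,ray_plane(p,np.argwhere(m).mean(0)[::-1],.185))
px=lambda x,y:(205+x/5.6-.5+.09,140+y/5.6-.5+.09)
A=ray_plane(p,[px(128,73),px(676,67),px(300,390),px(510,388)],.006);print(A.round(4))
d=A[1]-A[0];print(np.linalg.norm(d),np.arctan2(d[1],d[0]))
n=np.array([-d[1],d[0]])/np.linalg.norm(d[:2]);print("width",(A[2:,:2]-A[0,:2])@n)
print("centre from far edge",(A[0,:2]+A[1,:2])/2 + n*np.sign(((A[2,:2]-A[0,:2])@n))*.045)
F=ray_plane(p,[px(78,155),px(710,150),px(125,478),px(700,450)],.086);print("post",F.round(4),F.mean(0))
E
```

```text
axis 11.056950345151229 0.034868681044488224
280 [0.56698776 0.04073049 0.19003862] [0.56959813 0.04032356 0.18933394] [[0.56821447 0.041346   0.185     ]]
[[ 0.5457 -0.0688  0.006 ]
 [ 0.517   0.0753  0.006 ]
 [ 0.624  -0.009   0.006 ]
 [ 0.6125  0.0489  0.006 ]]
0.14690924115031898 1.7676246165643197
width [-0.08849815 -0.08856276]
centre from far edge [0.57545578 0.01202847]
post [[ 0.557  -0.0642  0.086 ]
 [ 0.5297  0.0747  0.086 ]
 [ 0.6304 -0.0433  0.086 ]
 [ 0.5986  0.0882  0.086 ]] [0.57894049 0.01387284 0.086     ]
```

```bash
python3 - <<'E'
from h import *
go((.567,.0407,.184),-2.946)
E
```

```text
now [0.5617 0.0176 0.3251] yaw -2.955 w 0.0877 t 4.8 | shift mm [ -9.6  21.8 141. ] turn -0.009
```

Call:
{"method": "apply_moves", "body": {"moves": [[1,-0.005,0.011,0.01,0],[1,-0.005,0.011,0.03,-0.009],[1,0,0,0.035,0],[1,0,0,0.035,0],[1,0,0,0.025,0],[1,0,0,0.006,0],[1,0,0,0,0],[1,0,0,0,0]]}}

```text
t: 5.48
eef_pos: [0.5682, 0.0402, 0.1856]
ee_rot: [-3.141, 0.001, -2.949]
force: [0.3, -0.4, 1.4]
width: 0.0877
```

```bash
python3 - <<'E'
from h import *
go((.567,.0407,.184),-2.946)
p=eyes.grab_frame("wrist");save(p,"w3",None,1.4)
p=eyes.grab_frame("scene");save(p,"s3",(180,120,380,290),3.5)
E
```

```text
now [0.5682 0.0402 0.1856] yaw -2.949 w 0.0877 t 5.5 | shift mm [1.1 0.7 1.6] turn -0.003
```

View pics/w3.png

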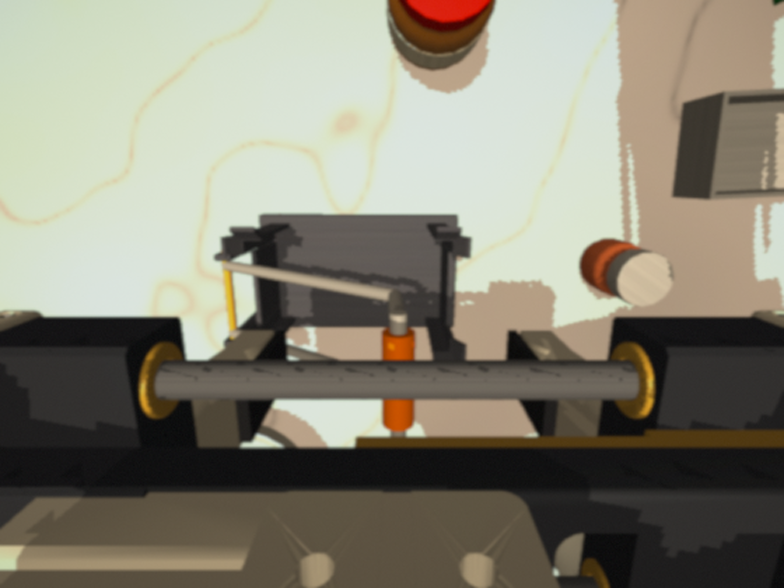

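View pics/s3.png

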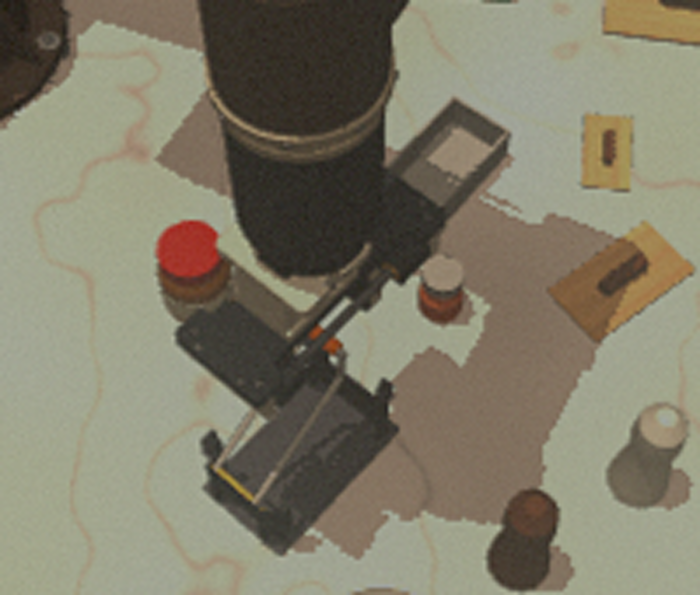

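Call:
{"method": "apply_moves", "body": {"moves": [[-1,0,0,0,0],[-1,0,0,0,0],[-1,0,0,0,0],[-1,0,0,0,0],[-1,0,0,0,0],[-1,0,0,0,0]], "newtons": 15}}

```text
t: 6.08
eef_pos: [0.5676, 0.0405, 0.1845]
ee_rot: [3.142, 0.0, -2.949]
force: [0.7, 0.3, -1.2]
width: 0.0534
```

```bash
python3 - <<'E'
from h import *
go((.567,.0407,.184),-2.946)
s=arm.get_state();c=np.array([.5750,.0122]);h=c-.0715*np.array([-.194,.981])
d=s["eef_pos"][:2]-h;a0=np.arctan2(s["eef_pos"][2]-.080,d@[-.194,.981]);print("ang",a0,"rad",np.hypot(s["eef_pos"][2]-.08,d@[-.194,.981]), "side",d@[-.981,-.194])
a=np.linspace(a0,2.72,17);print(np.c_[np.diff(.145*np.cos(a)),-np.diff(.145*np.sin(a))].round(4).tolist())
E
```

```text
now [0.5676 0.0405 0.1845] yaw -2.949 w 0.0534 t 6.1 | shift mm [0.5 0.3 0.5] turn -0.003
ang 0.8034822187264935 rad 0.14512945739445432 side 0.0017785712621288712
[[-0.0132, -0.0113], [-0.0144, -0.0096], [-0.0155, -0.0078], [-0.0163, -0.0059], [-0.0169, -0.0039], [-0.0173, -0.0019], [-0.0174, 0.0002], [-0.0172, 0.0023], [-0.0168, 0.0043], [-0.0162, 0.0063], [-0.0153, 0.0082], [-0.0142, 0.0099], [-0.0129, 0.0116], [-0.0115, 0.013], [-0.0098, 0.0143], [-0.008, 0.0154]]
```

Call:
{"method": "apply_moves", "body": {"moves": [[-1,0,0,0,0],[-1,0,0,0,0],[-1,0,0,0,0],[-1,0,0,0,0],[-1,0,0,0,0],[-1,0,0,0,0],[-1,0,0,0,0],[-1,0,0,0,0],[-1,0,0,0,0]], "newtons": 15}}

```text
t: 6.83
eef_pos: [0.5675, 0.0406, 0.1843]
ee_rot: [3.142, -0.0, -2.949]
force: [-1.2, 0.9, -0.0]
width: 0.0114
```

Call:
{"method": "apply_moves", "body": {"moves": [[-1,0,-0.0132,-0.0113,0],[-1,0,-0.0144,-0.0096,0],[-1,0,-0.0155,-0.0078,0],[-1,0,-0.0163,-0.0059,0],[-1,0,-0.0169,-0.0039,0],[-1,0,-0.0173,-0.0019,0],[-1,0,-0.0174,0.0002,0],[-1,0,-0.0172,0.0023,0]]}}

```text
t: 7.5
eef_pos: [0.5922, -0.0859, 0.223]
ee_rot: [3.141, 0.001, -2.949]
force: [-0.3, 1.2, 0.9]
width: 0.0113
```

```bash
cat >> h.py <<'E'
CAR=np.array([.5750,.0122]); CX=np.array([np.cos(1.766),np.sin(1.766)]); CY=np.array([-CX[1],CX[0]])
def carf():
    s=arm.get_state();d=s["eef_pos"][:2]-CAR;print("carrier frame xyz",(d@CX).round(4),(d@CY).round(4),s["eef_pos"][2].round(4),"F",s["force"].round(1),"w",s["width"].round(4),"bail",round(np.arctan2(s["eef_pos"][2]-.08,d@CX+.0715)-.208,3))
E
python3 - <<'E'
from h import *
carf()
E
```

```text
Traceback (most recent call last):
  File "h.py", line 78, in carf
    s=arm.get_state();d=s["eef_pos"][:2]-CAR;print("carrier frame xyz",(d@CX).round(4),(d@CY).round(4),s["eef_pos"][2].round(4),"F",s["force"].round(1),"w",s["width"].round(4),"bail",round(np.arctan2(s["eef_pos"][2]-.08,d@CX+.0715)-.208,3))
                                                                                                                                                            ^^^^^^^^^^^^^^^^
AttributeError: 'float' object has no attribute 'round'
```

Call:
{"method": "apply_moves", "body": {"moves": [[-1,0,-0.0168,0.0043,0],[-1,0,-0.0162,0.0063,0],[-1,0,-0.0153,0.0082,0],[-1,0,-0.0142,0.0099,0],[-1,0,-0.0129,0.0116,0],[-1,0,-0.0115,0.013,0],[-1,0,-0.0098,0.0143,0],[-1,0,-0.008,0.0154,0],[-1,0,0,0,0],[-1,0,0,0,0],[-1,0,0,0,0]]}}

```text
t: 8.42
eef_pos: [0.6122, -0.1887, 0.1385]
ee_rot: [-3.141, -0.001, -2.949]
force: [1.1, -3.4, -0.6]
width: 0.0111
```

```bash
sed -i 's/s\["width"\].round(4)/round(s["width"],4)/' h.py
python3 - <<'E'
from h import *
carf()
p=eyes.grab_frame("scene");save(p,"s4",(180,120,380,290),3.5)
E
```

```text
carrier frame xyz -0.2043 0.0025 0.1385 F [ 1.1 -3.4 -0.6] w 0.0111 bail 2.519
```

View pics/s4.png

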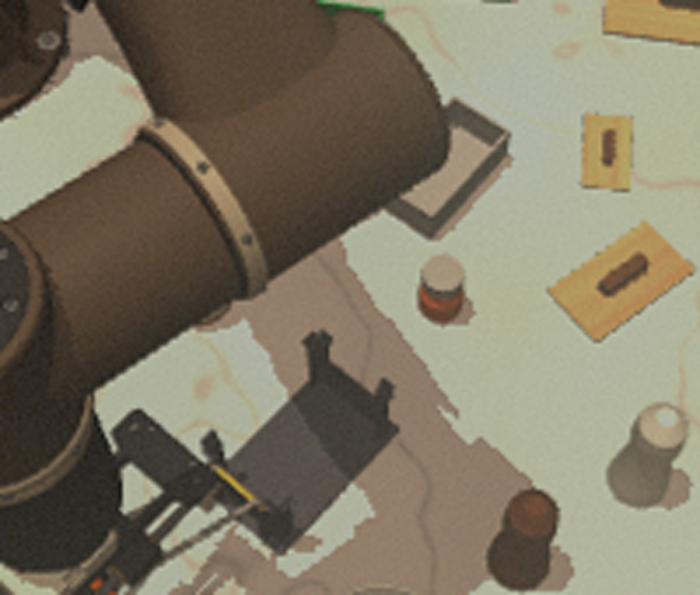

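Call:
{"method": "apply_moves", "body": {"moves": [[0.3,0,0,0,0],[0.3,0,0,0,0],[0.3,0,0,0,0],[0.3,0,0,0,0],[0.3,0,0,-0.01,0],[0.6,0,0,-0.03,0],[1,0,0,-0.035,0],[1,0,0,-0.035,0],[1,0,0,-0.035,0],[1,0,0,-0.035,0],[1,0,0,-0.02,0]]}}

```text
t: 9.38
eef_pos: [0.6127, -0.1884, 0.3452]
ee_rot: [-3.139, 0.006, -2.948]
force: [1.0, -0.9, -0.1]
width: 0.0793
```

```bash
python3 - <<'E'
from h import *
carf()
go((.4295,.2827,.28),1.812-np.pi)
p=eyes.grab_frame("scene");save(p,"s5",(160,120,360,290),3.5)
E
```

```text
carrier frame xyz -0.2041 0.0019 0.3452 F [ 1.  -0.9 -0.1] w 0.0793 bail 1.826
now [ 0.6127 -0.1884  0.3452] yaw -2.948 w 0.0793 t 9.4 | shift mm [ 89.7 497.6  63.6] turn -1.619
```

View pics/s5.png

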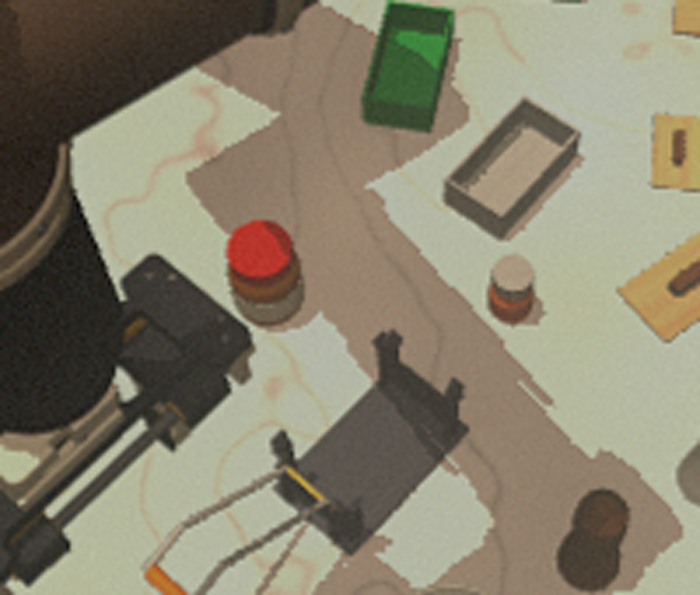

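```bash
cat >> h.py <<'E'
def plan(xyz,yaw=None,n=None,o=1):
    s=arm.get_state();p0=s["eef_pos"];y0=s["ee_rot"][2];d=np.array(xyz)-p0
    dy=0 if yaw is None else (yaw-y0+np.pi)%(2*np.pi)-np.pi
    if n is None: n=int(max(np.ceil(np.linalg.norm(d)/.036),np.ceil(abs(dy)/.12)))
    print("from",p0.round(4),round(y0,3),"n",n)
    out=[]
    for k in range(n):
        y=y0+dy*k/n; w=d/n
        out.append([o,round(np.cos(y)*w[0]+np.sin(y)*w[1],4),round(np.sin(y)*w[0]-np.cos(y)*w[1],4),round(-w[2],4),round(-dy/n,4)])
    for k in range(0,n,12): print(out[k:k+12])
E
python3 - <<'E'
from h import *
plan((.563,.071,.33),-1.376)
E
```

```text
from [ 0.6137 -0.1888  0.3484] -2.948 n 14
[[1, np.float64(-0.0), np.float64(0.0189), np.float64(0.0013), np.float64(-0.1123)], [1, np.float64(-0.0021), np.float64(0.0188), np.float64(0.0013), np.float64(-0.1123)], [1, np.float64(-0.0042), np.float64(0.0184), np.float64(0.0013), np.float64(-0.1123)], [1, np.float64(-0.0063), np.float64(0.0178), np.float64(0.0013), np.float64(-0.1123)], [1, np.float64(-0.0082), np.float64(0.017), np.float64(0.0013), np.float64(-0.1123)], [1, np.float64(-0.0101), np.float64(0.016), np.float64(0.0013), np.float64(-0.1123)], [1, np.float64(-0.0118), np.float64(0.0148), np.float64(0.0013), np.float64(-0.1123)], [1, np.float64(-0.0134), np.float64(0.0134), np.float64(0.0013), np.float64(-0.1123)], [1, np.float64(-0.0148), np.float64(0.0118), np.float64(0.0013), np.float64(-0.1123)], [1, np.float64(-0.016), np.float64(0.01), np.float64(0.0013), np.float64(-0.1123)], [1, np.float64(-0.017), np.float64(0.0082), np.float64(0.0013), np.float64(-0.1123)], [1, np.float64(-0.0179), np.float64(0.0062), np.float64(0.0013), np.float64(-0.1123)]]
[[1, np.float64(-0.0184), np.float64(0.0042), np.float64(0.0013), np.float64(-0.1123)], [1, np.float64(-0.0188), np.float64(0.0021), np.float64(0.0013), np.float64(-0.1123)]]
```

Call:
{"method": "apply_moves", "body": {"moves": [[1,0,0.0189,0.0013,-0.112],[1,-0.0021,0.0188,0.0013,-0.112],[1,-0.0042,0.0184,0.0013,-0.112],[1,-0.0063,0.0178,0.0013,-0.112],[1,-0.0082,0.017,0.0013,-0.112],[1,-0.0101,0.016,0.0013,-0.112],[1,-0.0118,0.0148,0.0013,-0.112],[1,-0.0134,0.0134,0.0013,-0.112],[1,-0.0148,0.0118,0.0013,-0.112],[1,-0.016,0.01,0.0013,-0.112],[1,-0.017,0.0082,0.0013,-0.112],[1,-0.0179,0.0062,0.0013,-0.112]]}}

```text
t: 10.43
eef_pos: [0.5686, 0.0356, 0.3245]
ee_rot: [-3.141, 0.0, -1.599]
force: [0.8, 0.2, -0.5]
width: 0.0876
```

Call:
{"method": "apply_moves", "body": {"moves": [[1,-0.0184,0.0042,0.0013,-0.112],[1,-0.0188,0.0021,0.0013,-0.112],[1,0,0,0,0],[1,0,0,0,0]]}}

```text
t: 10.77
eef_pos: [0.5617, 0.0726, 0.3218]
ee_rot: [-3.141, 0.0, -1.38]
force: [-0.3, -0.1, 0.7]
width: 0.0877
```

```bash
sed -i 's/out.append(\[o,\(.*\)\])$/out.append([o]+[float(v) for v in (\1)])/' h.py; python3 - <<'E'
from h import *
carf(); go((.563,.071,.33),-1.376)
p=eyes.grab_frame("wrist");save(p,"w6",None,1.4)
save(p,"w6c",(200,60,380,240),4)
E
```

```text
carrier frame xyz 0.0618 0.0013 0.3218 F [-0.3 -0.1  0.7] w 0.0877 bail 0.859
now [0.5617 0.0726 0.3218] yaw -1.38 w 0.0877 t 10.8 | shift mm [ 1.8 -0.9 -8.2] turn -0.004
```

View pics/w6.png

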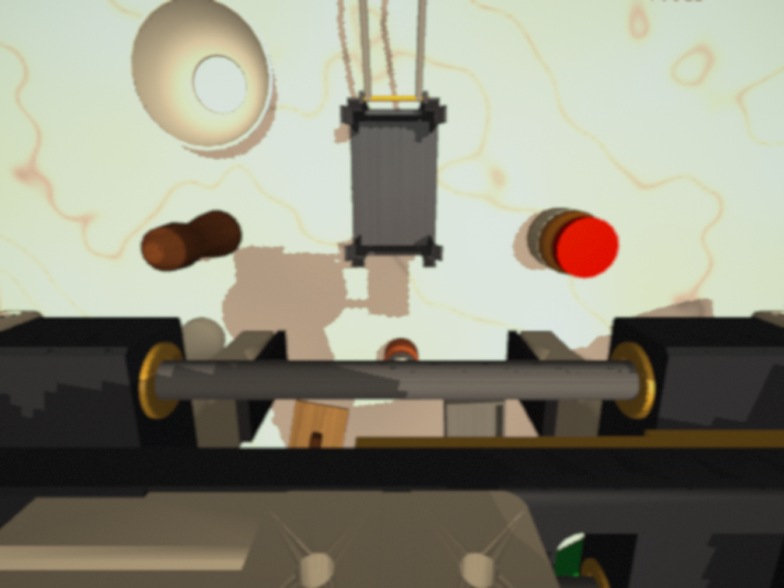

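View pics/w6c.png

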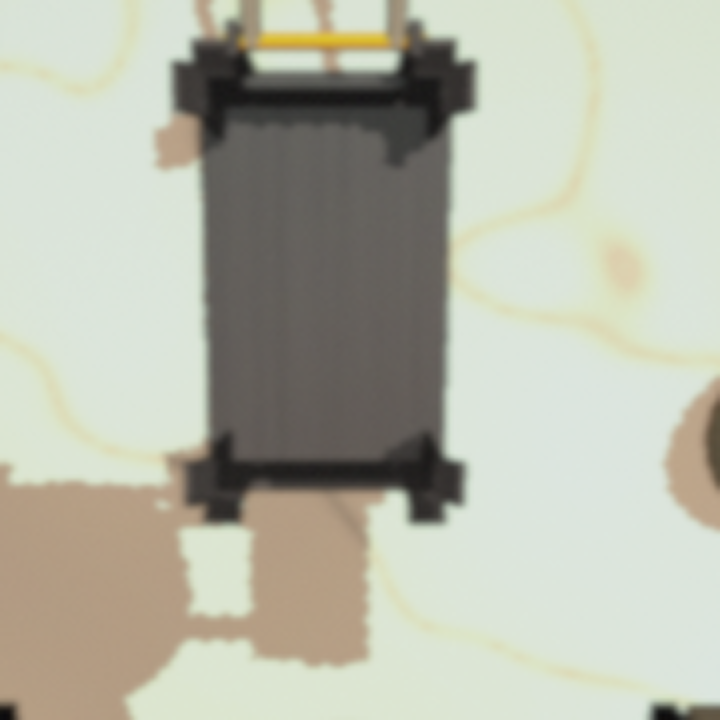

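```bash
python3 - <<'E'
from h import *
p=eyes.grab_frame("wrist")
px=lambda x,y:(200+(x+.5)/4-.5,60+(y+.5)/4-.5)
B=ray_plane(p,[px(205,150),px(210,430),px(448,150),px(442,430)],.006)[:,:2]
print(B.round(4)); 
ml=(B[0]+B[2])/2;mh=(B[1]+B[3])/2;print("mid line",ml,mh,"yaw",np.arctan2(*(mh-ml)[::-1]),"w",np.linalg.norm(B[0]-B[2]),np.linalg.norm(B[1]-B[3]))
F=ray_plane(p,[px(172,87),px(475,87),px(186,483),px(465,483)],.086)[:,:2]
a=(F[0]+F[1])/2;b=(F[2]+F[3])/2;print("flare y mid",a,b,"yaw",np.arctan2(*(b-a)[::-1]),np.linalg.norm(F[0]-F[1]),np.linalg.norm(F[2]-F[3]))
G=ray_plane(p,[px(210,39),px(440,39),px(222,522),px(428,522)],.086)[:,:2]
a=(G[0]+G[1])/2;b=(G[2]+G[3])/2;print("flare x",a,b,"centre",(a+b)/2,"len",np.linalg.norm(a-b),"yaw",np.arctan2(*(b-a)[::-1]))
print("hinge rod yellow",ray_plane(p,px(325,41),.08))
E
```

```text
[[ 0.6276 -0.0272]
 [ 0.6096  0.071 ]
 [ 0.5425 -0.0435]
 [ 0.5236  0.0545]]
mid line [ 0.58505694 -0.03534158] [0.56660206 0.0627027 ] yaw 1.7568494004143305 w 0.08664335637766386 0.08755349484657318
flare y mid [ 0.58716595 -0.0448673 ] [0.56491497 0.06914779] yaw 1.7635319797629117 0.08796391527074623 0.08776239692749936
flare x [ 0.58913614 -0.05759869] [0.56273416 0.08145644] centre [0.57593515 0.01192888] len 0.14153937029716487 yaw 1.7584299089787223
hinge rod yellow [[ 0.58927545 -0.05808651  0.08      ]]
```

```bash
sed -i 's/CAR=np.array(\[.5750,.0122\]); CX=np.array(\[np.cos(1.766),np.sin(1.766)\])/CAR=np.array([.5757,.0120]); CX=np.array([np.cos(1.760),np.sin(1.760)])/' h.py; grep -n "CAR=" h.py; python3 - <<'E'
from h import *
plan((.418,.325,.26),1.812-np.pi)
E
```

```text
76:CAR=np.array([.5757,.0120]); CX=np.array([np.cos(1.760),np.sin(1.760)]); CY=np.array([-CX[1],CX[0]])
from [0.562  0.0716 0.3216] -1.382 n 9
[[1, -0.0307, 0.0104, 0.0068, -0.0059], [1, -0.0307, 0.0103, 0.0068, -0.0059], [1, -0.0308, 0.0101, 0.0068, -0.0059], [1, -0.0308, 0.0099, 0.0068, -0.0059], [1, -0.0309, 0.0097, 0.0068, -0.0059], [1, -0.031, 0.0095, 0.0068, -0.0059], [1, -0.031, 0.0094, 0.0068, -0.0059], [1, -0.0311, 0.0092, 0.0068, -0.0059], [1, -0.0311, 0.009, 0.0068, -0.0059]]
```

Call:
{"method": "apply_moves", "body": {"moves": [[1,-0.0307,0.0104,0.0068,-0.006],[1,-0.0307,0.0103,0.0068,-0.006],[1,-0.0308,0.0101,0.0068,-0.006],[1,-0.0308,0.0099,0.0068,-0.006],[1,-0.0309,0.0097,0.0068,-0.006],[1,-0.031,0.0095,0.0068,-0.006],[1,-0.031,0.0094,0.0068,-0.006],[1,-0.0311,0.0092,0.0068,-0.006],[1,-0.0311,0.009,0.0068,-0.005],[1,0,0,0,0],[1,0,0,0,0]]}}

```text
t: 11.78
eef_pos: [0.417, 0.3255, 0.2596]
ee_rot: [3.141, -0.001, -1.327]
force: [0.6, -0.1, -0.5]
width: 0.0876
```

```bash
python3 - <<'E'
from h import *
go((.418,.325,.26),1.812-np.pi)
p=eyes.grab_frame("wrist");save(p,"w7",None,1.4)
mm,r=comp(p,(.4295,.2827),.075,.025,.04,.12,.066);print(r)
im=p["color"][:,:,::-1].copy()
x=r[0];c,s=np.cos(x[2]),np.sin(x[2])
C=np.array([[x[0]+a*.06*c-b*.033*s,x[1]+a*.06*s+b*.033*c,.04] for a,b in [(1,1),(1,-1),(-1,-1),(-1,1)]])
cv2.polylines(im,[proj(p,C).round().astype(np.int32)],True,(0,0,255),1)
cv2.imwrite("pics/w7b.png",cv2.resize(im[:260],None,fx=1.4,fy=1.4))
E
```

```text
now [0.417  0.3255 0.2596] yaw -1.327 w 0.0876 t 11.8 | shift mm [ 0.7 -0.8 -0.4] turn 0.002
(array([0.3774, 0.5265, 0.2644]), array([823.9, 300.9]), 191.1)
```

View pics/w7b.png

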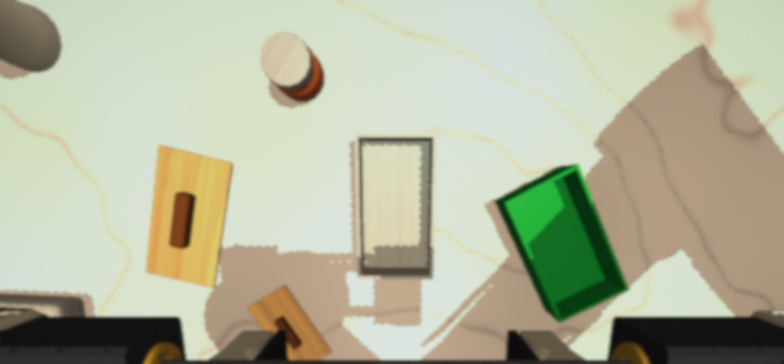

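```bash
sed -i 's/m=(W\[...,2\]>zlo)&/m=(W[...,2]>zlo)\&(W[...,2]<.11)\&/' h.py; python3 - <<'E'
from h import *
p=eyes.grab_frame("wrist")
mm,r=comp(p,(.4295,.2827),.075,.025,.04,.12,.066);print(r)
print(comp(p,(.614,.338),.075,.002,.005,.12,.066)[1])
save(p,"w7c",(235,80,335,210),5)
C=ray_plane(p,np.array([(358,138),(433,138),(433,277),(358,277)])/1.4,.04);print(C.mean(0))
E
```

```text
(array([0.4288, 0.2838, 1.8114]), array([ 67.2, 120.2]), 0.12)
(array([0.6128, 0.3417, 1.5735]), array([131.4,  76.4]), 0.61)
[0.42802606 0.28427089 0.04      ]
```

View pics/w7c.png

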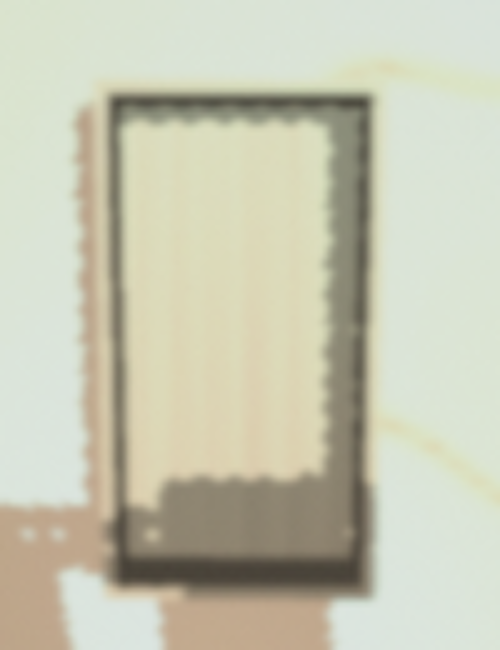

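```bash
python3 - <<'E'
from h import *
go((.4288,.2838,.026),-1.3302)
E
```

```text
now [0.4179 0.3244 0.2601] yaw -1.329 w 0.0873 t 11.9 | shift mm [ 42.   -0.8 234.1] turn 0.001
```

Call:
{"method": "apply_moves", "body": {"moves": [[1,0.02,-0.0004,0.015,0],[1,0.022,-0.0004,0.035,0],[1,0,0,0.037,0],[1,0,0,0.037,0],[1,0,0,0.037,0],[1,0,0,0.035,0],[1,0,0,0.025,0],[1,0,0,0.013,0],[1,0,0,0,0],[1,0,0,0,0]]}}

```text
t: 12.72
eef_pos: [0.429, 0.2834, 0.0258]
ee_rot: [3.141, -0.001, -1.33]
force: [1.0, -0.7, 0.4]
width: 0.0877
```

```bash
python3 - <<'E'
from h import *
go((.4288,.2838,.026),-1.3302)
p=eyes.grab_frame("wrist");save(p,"w8",None,1.4)
E
```

```text
now [0.429  0.2834 0.0258] yaw -1.33 w 0.0877 t 12.7 | shift mm [-0.4  0.1 -0.2] turn 0.001
```

View pics/w8.png

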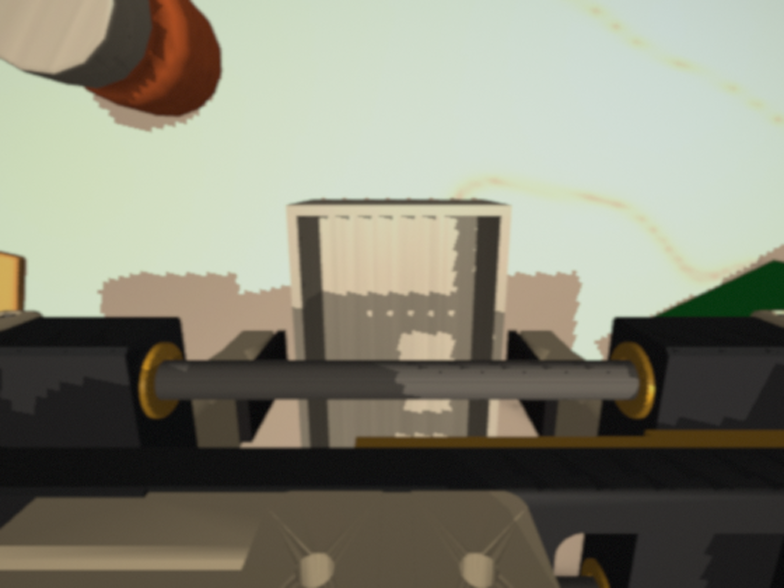

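Centred between the fingers. Close and lift.

Call:
{"method": "apply_moves", "body": {"moves": [[-1,0,0,0,0],[-1,0,0,0,0],[-1,0,0,0,0],[-1,0,0,0,0],[-1,0,0,0,0],[-1,0,0,0,0],[-1,0,0,0,0]], "newtons": 35}}

```text
t: 13.35
eef_pos: [0.4286, 0.2848, 0.0267]
ee_rot: [-3.141, 0.001, -1.328]
force: [-0.9, -1.3, 7.2]
width: 0.0657
```

Call:
{"method": "apply_moves", "body": {"moves": [[-1,0,0,-0.01,0],[-1,0,0,-0.03,0],[-1,0,0,-0.035,0],[-1,0,0,-0.035,0],[-1,0,0,-0.03,0],[-1,0,0,-0.02,0],[-1,0,0,0,0]]}}

```text
t: 13.93
eef_pos: [0.4299, 0.286, 0.1914]
ee_rot: [-3.135, 0.005, -1.327]
force: [0.3, 0.8, -2.2]
width: 0.0658
```

```bash
python3 - <<'E'
from h import *
carf()
p=eyes.grab_frame("wrist");save(p,"w9",None,1.4)
plan((CAR[0],CAR[1],.185),1.760-np.pi,o=-1)
E
```

```text
carrier frame xyz 0.2966 0.0917 0.1914 F [ 0.3  0.8 -2.2] w 0.0658 bail 0.086
from [0.429  0.2854 0.1888] -1.327 n 9
[[-1, 0.0334, -0.0085, 0.0004, 0.006], [-1, 0.0334, -0.0087, 0.0004, 0.006], [-1, 0.0333, -0.0089, 0.0004, 0.006], [-1, 0.0332, -0.0091, 0.0004, 0.006], [-1, 0.0332, -0.0093, 0.0004, 0.006], [-1, 0.0331, -0.0095, 0.0004, 0.006], [-1, 0.0331, -0.0097, 0.0004, 0.006], [-1, 0.033, -0.0099, 0.0004, 0.006], [-1, 0.033, -0.0101, 0.0004, 0.006]]
```

View pics/w9.png

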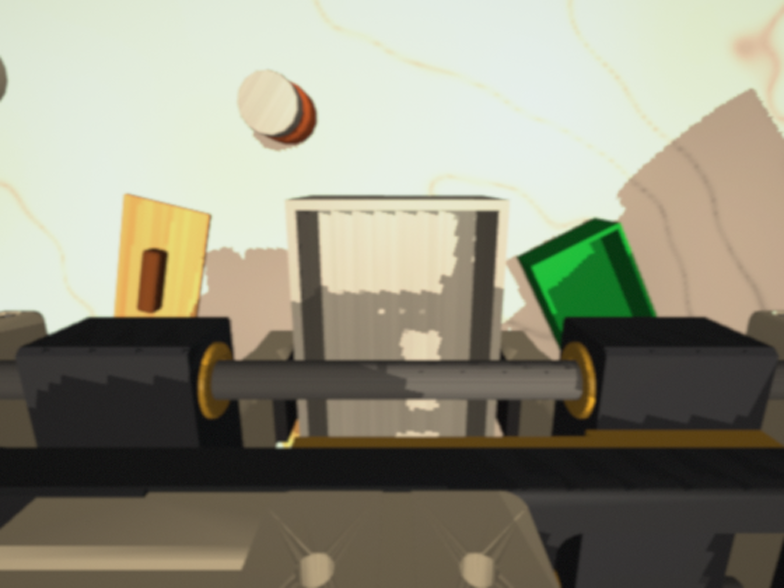

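Call:
{"method": "apply_moves", "body": {"moves": [[-1,0.0334,-0.0085,0,0.006],[-1,0.0334,-0.0087,0,0.006],[-1,0.0333,-0.0089,0,0.006],[-1,0.0332,-0.0091,0,0.006],[-1,0.0332,-0.0093,0,0.006],[-1,0.0331,-0.0095,0,0.006],[-1,0.0331,-0.0097,0,0.006],[-1,0.033,-0.0099,0,0.006],[-1,0.031,-0.0101,0,0.006],[-1,0,0,0,0],[-1,0,0,0,0],[-1,0,0,0,0]]}}

```text
t: 14.98
eef_pos: [0.5737, 0.0126, 0.1846]
ee_rot: [3.139, 0.0, -1.383]
force: [-1.1, 0.2, -1.6]
width: 0.0657
```

```bash
python3 - <<'E'
from h import *
carf()
t=CAR+.0015*CX
go((t[0],t[1],.12),1.760-np.pi)
p=eyes.grab_frame("wrist");save(p,"w10",None,1.4)
E
```

```text
carrier frame xyz 0.001 0.0019 0.1846 F [-1.1  0.2 -1.6] w 0.0657 bail 0.757
now [0.5737 0.0126 0.1846] yaw -1.383 w 0.0657 t 15.0 | shift mm [-0.5 -2.  64.6] turn -0.001
```

View pics/w10.png

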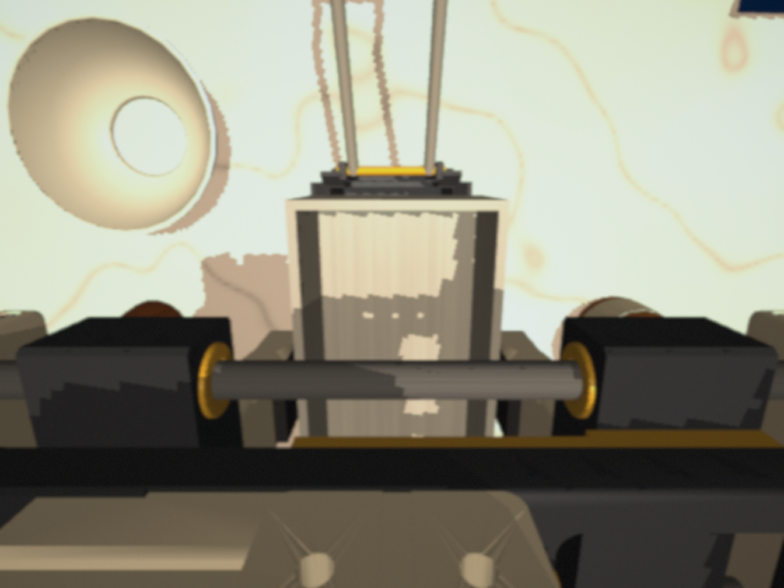

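Call:
{"method": "apply_moves", "body": {"moves": [[-1,-0.0005,-0.002,0.02,0],[-1,0,0,0.03,0],[-1,0,0,0.015,0],[-1,0,0,0,0],[-1,0,0,0,0]]}}

```text
t: 15.45
eef_pos: [0.5757, 0.0146, 0.1205]
ee_rot: [3.14, -0.0, -1.38]
force: [-0.6, 0.7, -1.7]
width: 0.0661
```

```bash
python3 - <<'E'
from h import *
carf()
t=CAR+.0015*CX
go((t[0],t[1],.04),1.760-np.pi)
p=eyes.grab_frame("wrist");save(p,"w11",(180,90,390,260),3.5)
p=eyes.grab_frame("scene");save(p,"s11",(160,140,360,290),3.5)
E
```

```text
carrier frame xyz 0.0026 -0.0005 0.1205 F [-0.6  0.7 -1.7] w 0.0661 bail 0.293
now [0.5757 0.0146 0.1205] yaw -1.38 w 0.0661 t 15.4 | shift mm [ 1.   0.4 80.5] turn 0.002
```

View pics/w11.png

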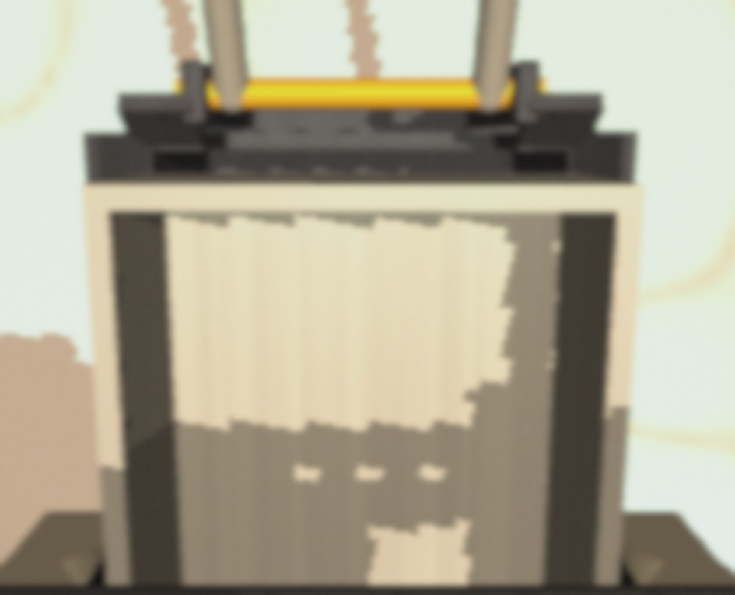

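View pics/s11.png

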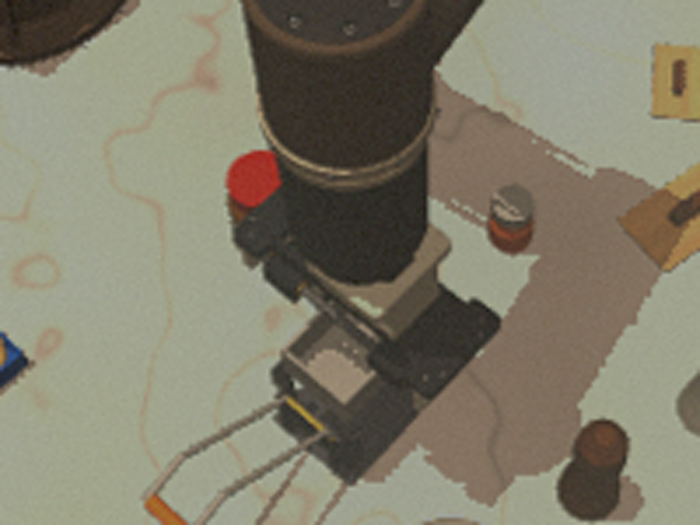

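Call:
{"method": "apply_moves", "body": {"moves": [[-1,0.001,0.0004,0.008,0.002],[-1,0,0,0.01,0],[-1,0,0,0.01,0],[-1,0,0,0.01,0],[-1,0,0,0.01,0],[-1,0,0,0.01,0]]}}

```text
t: 16.05
eef_pos: [0.576, 0.0126, 0.0615]
ee_rot: [3.141, -0.0, -1.384]
force: [0.3, 0.3, -2.3]
width: 0.0661
```

Call:
{"method": "apply_moves", "body": {"moves": [[-1,0,0,0.01,0],[-1,0,0,0.01,0],[-1,0,0,0.006,0],[-1,0,0,0.003,0],[-1,0,0,0,0],[-1,0,0,0,0]]}}

```text
t: 16.55
eef_pos: [0.5764, 0.0128, 0.0339]
ee_rot: [-3.141, -0.0, -1.384]
force: [-0.7, 0.8, -2.4]
width: 0.0658
```

Call:
{"method": "apply_moves", "body": {"moves": [[-1,0,0,0.001,0],[-1,0,0,0.001,0],[-1,0,0,0,0],[-1,0,0,0,0]]}}

```text
t: 16.88
eef_pos: [0.5766, 0.0129, 0.0327]
ee_rot: [-3.14, 0.0, -1.384]
force: [-2.1, 0.0, 5.1]
width: 0.0659
```

Contact. Release and rise.

Call:
{"method": "apply_moves", "body": {"moves": [[1,0,0,0,0],[1,0,0,0,0],[1,0,0,0,0],[1,0,0,0,0],[1,0,0,-0.01,0],[1,0,0,-0.025,0],[1,0,0,-0.035,0],[1,0,0,-0.035,0],[1,0,0,-0.04,0],[1,0,0,-0.04,0],[1,0,0,-0.04,0],[1,0,0,-0.03,0]]}}

```text
t: 17.88
eef_pos: [0.5765, 0.0125, 0.2918]
ee_rot: [-3.137, -0.0, -1.384]
force: [1.9, 0.8, 0.6]
width: 0.0878
```

```bash
python3 - <<'E'
from h import *
carf()
p=eyes.grab_frame("wrist");save(p,"w12",None,1.4)
p=eyes.grab_frame("top");W=world(p);save(p,"t12",None,1.4)
for c in [(.557,-.335),(.508,-.315),(.483,-.4)]:
        m=(np.hypot(W[...,0]-c[0],W[...,1]-c[1])<.04)
        q=W[m&(W[...,2]>.01)&(W[...,2]<.05)]; print(c,len(q),q.mean(0).round(4))
E
```

```text
carrier frame xyz 0.0004 -0.0009 0.2918 F [1.9 0.8 0.6] w 0.0878 bail 1.036
(0.557, -0.335) 85 [ 0.557  -0.3344  0.0196]
(0.508, -0.315) 90 [ 0.5069 -0.3122  0.0198]
(0.483, -0.4) 87 [ 0.4808 -0.4011  0.0199]
```

View pics/w12.png

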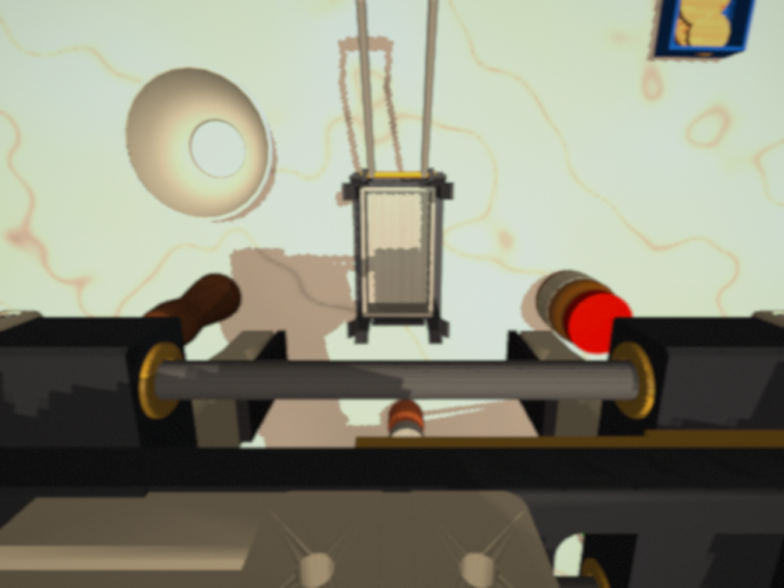

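View pics/t12.png

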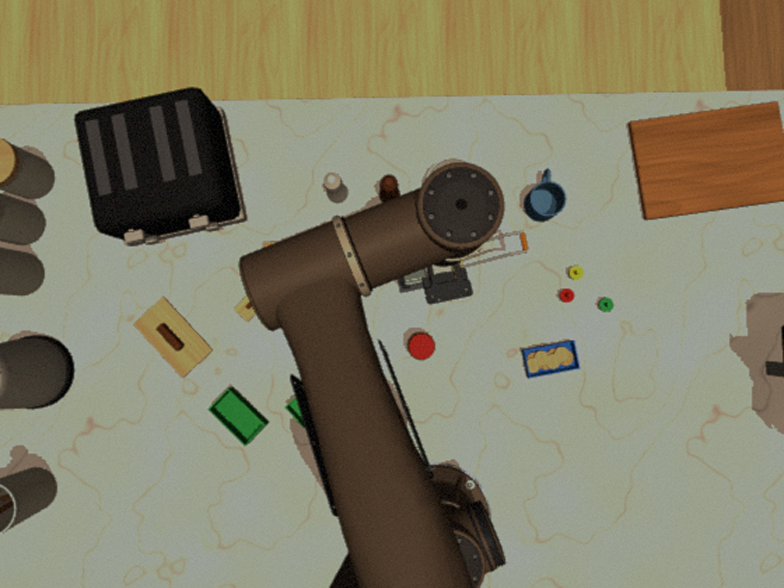

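```bash
python3 - <<'E'
from h import *
plan((.50,-.285,.25),-1.3816)
E
```

```text
from [0.5785 0.0129 0.2943] -1.383 n 9
[[1, 0.0309, 0.0147, 0.0049, -0.0002], [1, 0.0309, 0.0148, 0.0049, -0.0002], [1, 0.0309, 0.0148, 0.0049, -0.0002], [1, 0.0309, 0.0148, 0.0049, -0.0002], [1, 0.0309, 0.0148, 0.0049, -0.0002], [1, 0.0309, 0.0148, 0.0049, -0.0002], [1, 0.0309, 0.0148, 0.0049, -0.0002], [1, 0.0309, 0.0148, 0.0049, -0.0002], [1, 0.0309, 0.0148, 0.0049, -0.0002]]
```

Call:
{"method": "apply_moves", "body": {"moves": [[1,0.031,0.0148,0,0],[1,0.031,0.0148,0,0],[0,0.031,0.0148,0,0],[-0.3,0.031,0.0148,0.005,0],[-0.3,0.031,0.0148,0.008,0],[-0.3,0.031,0.0148,0.008,0],[-0.3,0.031,0.0148,0.008,0],[-0.3,0.031,0.0148,0.008,0],[-0.3,0.031,0.0148,0.008,0],[-0.3,0,0,0,0],[-0.3,0,0,0,0]]}}

```text
t: 18.9
eef_pos: [0.4959, -0.2876, 0.2414]
ee_rot: [3.14, 0.001, -1.387]
force: [1.0, 1.0, -0.1]
width: 0.0336
```

```bash
cat >> h.py <<'E'
def pots(p):
    W=world(p);hsv=cv2.cvtColor(p["color"],cv2.COLOR_RGB2HSV);h,s,v=[hsv[...,i].astype(int) for i in range(3)]
    out={}
    for n,mk in dict(red=((h<6)|(h>174)),yellow=(h>22)&(h<34),green=(h>45)&(h<75)).items():
        m=mk&(s>150)&(v>50)&(W[...,2]>.008)&(W[...,2]<.09)&(W[...,1]<.2)
        num,lab,st,ce=cv2.connectedComponentsWithStats(m.astype(np.uint8))
        for k in range(1,num):
            if st[k,4]<15: continue
            q=W[lab==k]
            if np.ptp(q[:,0])>.06: continue
            zt=np.percentile(q[:,2],98)
            kn=q[q[:,2]>zt-.008];ld=q[np.abs(q[:,2]-(zt-.0145))<.005]
            uv=np.argwhere(lab==k)[:,::-1]
            cc=cv2.minEnclosingCircle(uv.astype(np.float32))
            print(n,st[k,4],"px",ce[k].round(1),"ztop",zt.round(4),"knob",len(kn),((kn.max(0)+kn.min(0))/2)[:2].round(4),kn.mean(0)[:2].round(4),"lid",((ld.max(0)+ld.min(0))/2)[:2].round(4) if len(ld) else None)
E
python3 - <<'E'
from h import *
go((.50,-.285,.25),-1.3816)
p=eyes.grab_frame("wrist");save(p,"w13",None,1.4);pots(p)
E
```

```text
now [ 0.4959 -0.2876  0.2414] yaw -1.387 w 0.0336 t 18.9 | shift mm [-1.8 -4.5 -8.6] turn -0.006
red 545 px [279.5 163.6] ztop 0.0338 knob 60 [ 0.5041 -0.3122] [ 0.5042 -0.3124] lid [ 0.5041 -0.3121]
yellow 606 px [239.  135.7] ztop 0.0338 knob 69 [ 0.557  -0.3354] [ 0.557  -0.3355] lid [ 0.5567 -0.3354]
green 611 px [314.4  88.3] ztop 0.034 knob 74 [ 0.4811 -0.4026] [ 0.4813 -0.4022] lid [ 0.4808 -0.4026]
```

View pics/w13.png

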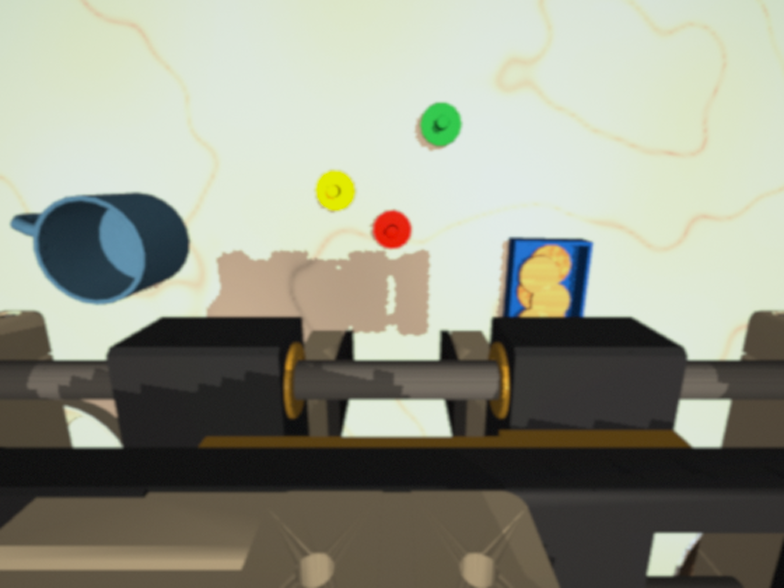

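```bash
python3 - <<'E'
from h import *
go((.5042,-.3122,.040),-1.3816)
E
```

```text
now [ 0.4967 -0.2867  0.2419] yaw -1.386 w 0.0323 t 18.9 | shift mm [ 26.5  -2.8 201.9] turn -0.004
```

Call:
{"method": "apply_moves", "body": {"moves": [[-0.3,0.013,-0.0014,0.02,-0.004],[-0.3,0.0135,-0.0014,0.035,0],[-0.3,0,0,0.035,0],[-0.3,0,0,0.035,0],[-0.3,0,0,0.035,0],[-0.3,0,0,0.025,0],[-0.3,0,0,0.012,0],[-0.3,0,0,0.005,0],[-0.3,0,0,0,0],[-0.3,0,0,0,0]], "newtons": 20}}

```text
t: 19.78
eef_pos: [0.5061, -0.3112, 0.0409]
ee_rot: [-3.141, -0.001, -1.378]
force: [-0.0, 0.1, 0.4]
width: 0.0308
```

```bash
python3 - <<'E'
from h import *
go((.5042,-.3122,.040),-1.3816)
p=eyes.grab_frame("wrist");save(p,"w14",None,1.4)
E
```

```text
now [ 0.5061 -0.3112  0.0409] yaw -1.378 w 0.0308 t 19.8 | shift mm [0.6 2.  0.9] turn 0.003
```

View pics/w14.png

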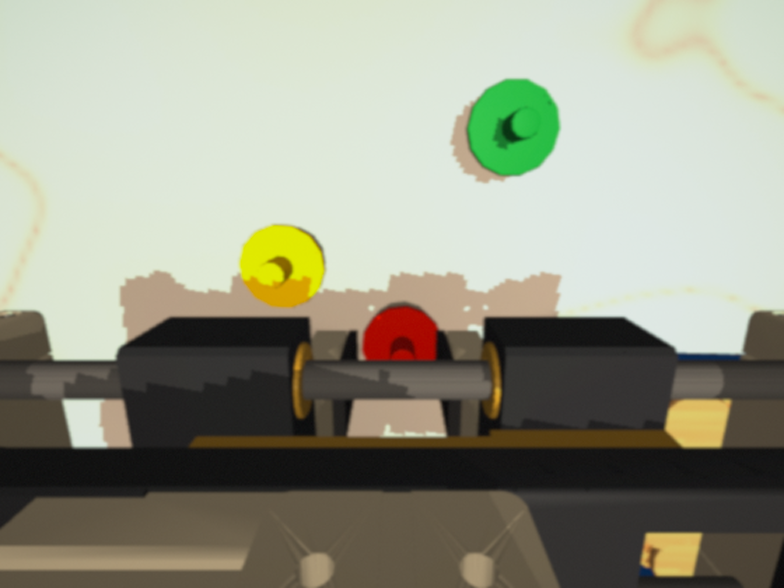

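Call:
{"method": "apply_moves", "body": {"moves": [[-0.3,0.0005,0.002,0.001,0.003],[-1,0,0,0,0],[-1,0,0,0,0],[-1,0,0,0,0],[-1,0,0,0,0],[-1,0,0,0,0],[-1,0,0,0,0]], "newtons": 25}}

```text
t: 20.42
eef_pos: [0.5033, -0.3126, 0.0391]
ee_rot: [-3.141, -0.0, -1.383]
force: [0.2, 0.0, 3.2]
width: 0.0092
```

Call:
{"method": "apply_moves", "body": {"moves": [[-1,0,0,-0.01,0],[-1,0,0,-0.02,0],[-1,0,0,-0.035,0],[-1,0,0,-0.035,0],[-1,0,0,-0.035,0],[-1,0,0,-0.02,0],[-1,0,0,0,0]]}}

```text
t: 21.0
eef_pos: [0.5054, -0.3136, 0.2003]
ee_rot: [-3.134, -0.005, -1.382]
force: [0.7, -0.3, -0.0]
width: 0.0085
```

```bash
python3 - <<'E'
from h import *
t=CAR-.036*CX
p=eyes.grab_frame("wrist");save(p,"w15",None,1.4)
plan((t[0],t[1],.20),-1.3816,o=-1)
E
```

```text
from [ 0.5043 -0.3129  0.1974] -1.383 n 9
[[-1, -0.03, -0.0145, -0.0003, -0.0001], [-1, -0.03, -0.0146, -0.0003, -0.0001], [-1, -0.03, -0.0146, -0.0003, -0.0001], [-1, -0.03, -0.0146, -0.0003, -0.0001], [-1, -0.03, -0.0146, -0.0003, -0.0001], [-1, -0.03, -0.0146, -0.0003, -0.0001], [-1, -0.03, -0.0146, -0.0003, -0.0001], [-1, -0.03, -0.0146, -0.0003, -0.0001], [-1, -0.03, -0.0146, -0.0003, -0.0001]]
```

View pics/w15.png

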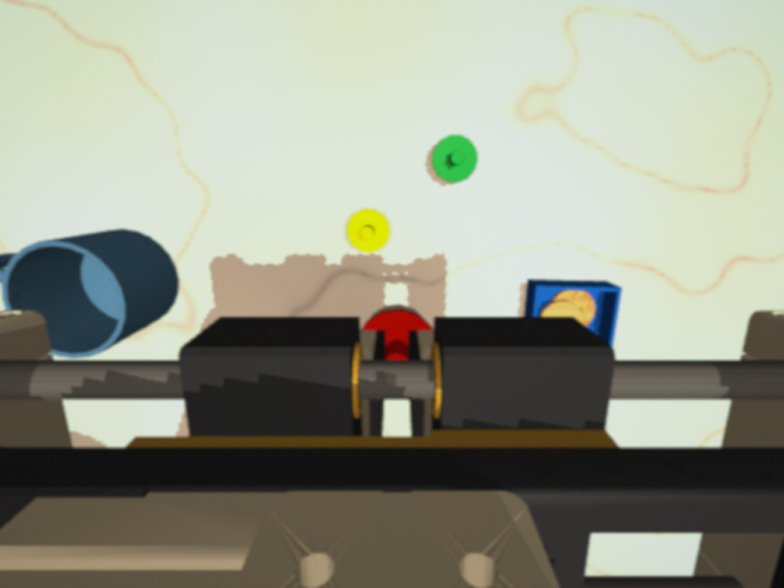

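Call:
{"method": "apply_moves", "body": {"moves": [[-1,-0.015,-0.0073,-0.02,0],[-1,-0.03,-0.0146,-0.02,0],[-1,-0.03,-0.0146,0,0],[-1,-0.03,-0.0146,0,0],[-1,-0.03,-0.0146,0,0],[-1,-0.03,-0.0146,0,0],[-1,-0.03,-0.0146,0,0],[-1,-0.03,-0.0146,0,0],[-1,-0.03,-0.0146,0,0],[-1,-0.015,-0.0073,0,0],[-1,0,0,0,0],[-1,0,0,0,0]]}}

```text
t: 22.05
eef_pos: [0.5812, -0.0217, 0.2328]
ee_rot: [3.139, 0.0, -1.381]
force: [0.4, 0.0, -0.4]
width: 0.0086
```

```bash
python3 - <<'E'
from h import *
t=CAR-.036*CX
p=eyes.grab_frame("wrist");save(p,"w16",None,1.4)
carf()
go((t[0],t[1],.10),-1.3816)
E
```

```text
carrier frame xyz -0.0349 0.0012 0.233 F [-1.1 -0.7 -0.5] w 0.0085 bail 1.128
now [ 0.5811 -0.0225  0.233 ] yaw -1.382 w 0.0085 t 22.1 | shift mm [  1.1  -1.5 133. ] turn -0.0
```

View pics/w16.png

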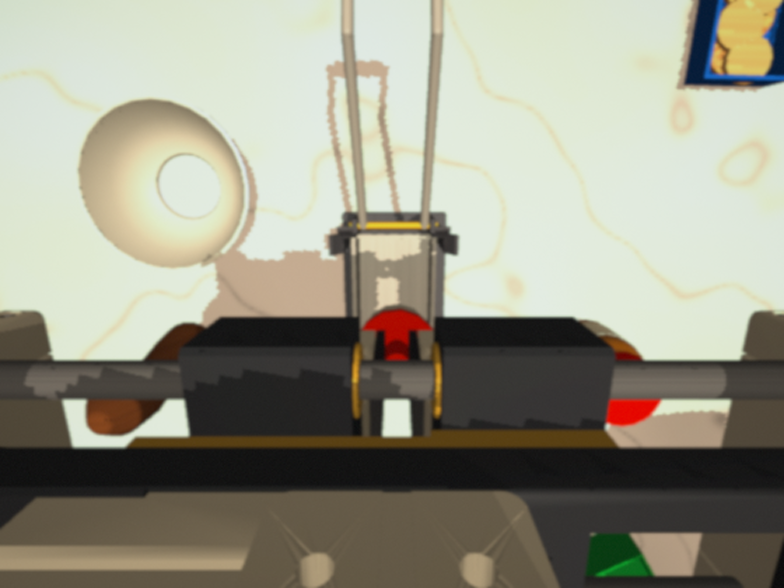

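Call:
{"method": "apply_moves", "body": {"moves": [[-1,0.001,-0.0015,0.02,0],[-1,0,0,0.035,0],[-1,0,0,0.035,0],[-1,0,0,0.025,0],[-1,0,0,0.015,0],[-1,0,0,0,0],[-1,0,0,0,0]]}}

```text
t: 22.68
eef_pos: [0.5827, -0.0246, 0.1033]
ee_rot: [3.139, -0.0, -1.384]
force: [0.3, -0.3, 0.2]
width: 0.0088
```

```bash
python3 - <<'E'
from h import *
t=CAR-.036*CX
p=eyes.grab_frame("wrist");save(p,"w17",None,1.4)
carf()
go((t[0],t[1],.05),-1.3816)
E
```

```text
carrier frame xyz -0.037 -0.001 0.1045 F [0.2 0.3 0.6] w 0.0087 bail 0.411
now [ 0.5837 -0.0242  0.1045] yaw -1.383 w 0.0087 t 22.7 | shift mm [-1.   1.1 54.5] turn -0.002
```

View pics/w17.png

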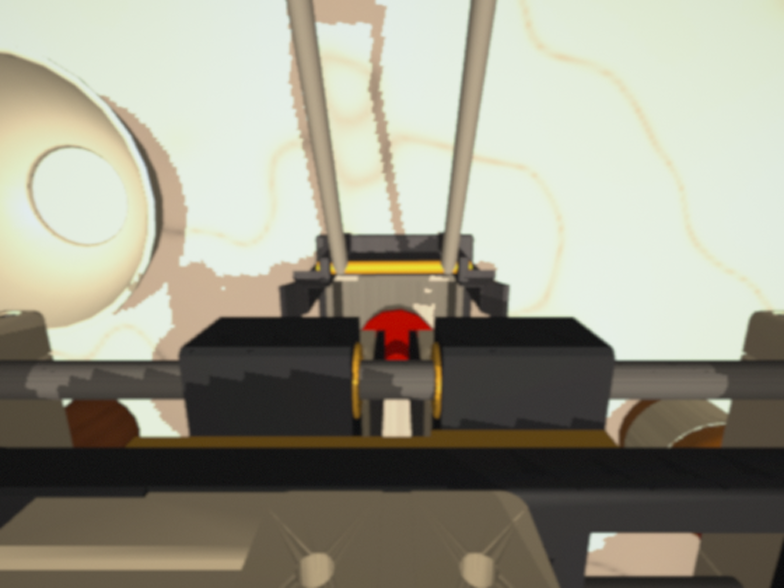

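Call:
{"method": "apply_moves", "body": {"moves": [[-1,-0.001,0.0008,0.015,0],[-1,0,0,0.015,0],[-1,0,0,0.01,0],[-1,0,0,0.008,0],[-1,0,0,0.003,0],[-1,0,0,0,0],[-1,0,0,0,0]]}}

```text
t: 23.32
eef_pos: [0.5829, -0.0225, 0.0534]
ee_rot: [-3.141, -0.0, -1.383]
force: [-0.1, -0.6, -1.0]
width: 0.0084
```

Call:
{"method": "apply_moves", "body": {"moves": [[-1,0,0,0.0015,0],[-1,0,0,0.0015,0],[-1,0,0,0.001,0],[-1,0,0,0,0],[-1,0,0,0,0]]}}

```text
t: 23.73
eef_pos: [0.5824, -0.0226, 0.0489]
ee_rot: [-3.142, -0.0, -1.383]
force: [-0.6, 0.1, -0.4]
width: 0.0091
```

Call:
{"method": "apply_moves", "body": {"moves": [[-0.65,0,0,0,0],[-0.65,0,0,0,0],[-0.65,0,0,0,0],[-0.65,0,0,-0.005,0],[-0.65,0,0,-0.01,0],[-0.65,0,0,-0.015,0],[-0.65,0,0,-0.03,0],[-0.65,0,0,-0.035,0],[-0.3,0,0,-0.04,0],[-0.3,0,0,-0.04,0],[-0.3,0,0,-0.02,0]]}}

```text
t: 24.65
eef_pos: [0.584, -0.0227, 0.2507]
ee_rot: [-3.134, -0.001, -1.382]
force: [1.5, 1.2, 1.0]
width: 0.0281
```

```bash
python3 - <<'E'
from h import *
p=eyes.grab_frame("wrist");save(p,"w18",None,1.4)
carf()
p=eyes.grab_frame("top");pots(p)
plan((.557,-.3354,.25),-1.3816)
E
```

```text
carrier frame xyz -0.0358 -0.0029 0.2534 F [ 3.4 -0.   3.2] w 0.0296 bail 1.16
red 246 px [300.9 247.2] ztop 0.0893 knob 226 [0.3939 0.0331] [0.3951 0.0321] lid [0.3967 0.0281]
yellow 75 px [412.9 204.5] ztop 0.0365 knob 8 [ 0.5245 -0.3411] [ 0.5247 -0.3401] lid [ 0.5241 -0.3391]
green 60 px [432.4 217.3] ztop 0.037 knob 7 [ 0.4815 -0.4026] [ 0.4819 -0.4023] lid [ 0.4804 -0.4028]
from [ 0.5846 -0.0224  0.2503] -1.382 n 9
[[1, 0.0336, 0.0095, 0.0, -0.0001], [1, 0.0336, 0.0095, 0.0, -0.0001], [1, 0.0336, 0.0095, 0.0, -0.0001], [1, 0.0336, 0.0095, 0.0, -0.0001], [1, 0.0336, 0.0095, 0.0, -0.0001], [1, 0.0336, 0.0095, 0.0, -0.0001], [1, 0.0336, 0.0095, 0.0, -0.0001], [1, 0.0336, 0.0095, 0.0, -0.0001], [1, 0.0336, 0.0095, 0.0, -0.0001]]
```

View pics/w18.png

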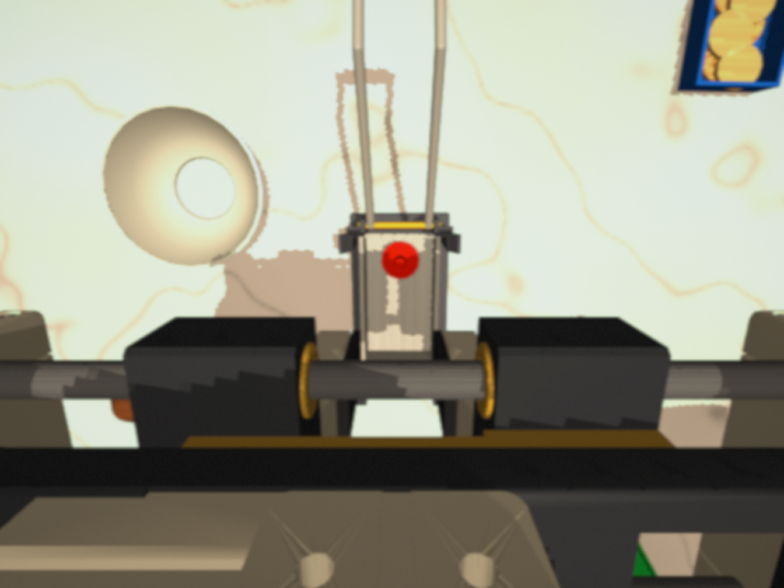

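Call:
{"method": "apply_moves", "body": {"moves": [[-0.3,0.031,0.0148,0,0],[-0.3,0.0295,0.0135,0,0],[-0.3,0.0295,0.0135,0,0],[-0.3,0.0295,0.0135,0,0],[-0.3,0.0295,0.0135,0,0],[-0.3,0.0295,0.0135,0,0],[-0.3,0.0295,0.0135,0,0],[-0.3,0.0295,0.0135,0,0],[-0.3,0.0295,0.0135,0,0],[-0.3,0.02,0.008,0,0],[-0.3,0,0,0,0],[-0.3,0,0,0,0]]}}

```text
t: 25.75
eef_pos: [0.5066, -0.33, 0.2437]
ee_rot: [3.141, 0.0, -1.385]
force: [-0.8, 0.5, 0.4]
width: 0.0307
```

```bash
python3 - <<'E'
from h import *
p=eyes.grab_frame("wrist");save(p,"w19",None,1.4);pots(p)
go((.5245,-.3405,.04),-1.3816)
E
```

```text
yellow 526 px [270.6 172.9] ztop 0.034 knob 59 [ 0.5244 -0.3408] [ 0.5243 -0.3411] lid [ 0.5239 -0.3411]
green 540 px [315.9 128.2] ztop 0.0338 knob 66 [ 0.4813 -0.4027] [ 0.4814 -0.4026] lid [ 0.4806 -0.4027]
now [ 0.507  -0.3292  0.2438] yaw -1.384 w 0.0305 t 25.8 | shift mm [ 14.5 -15.1 203.8] turn -0.002
```

View pics/w19.png

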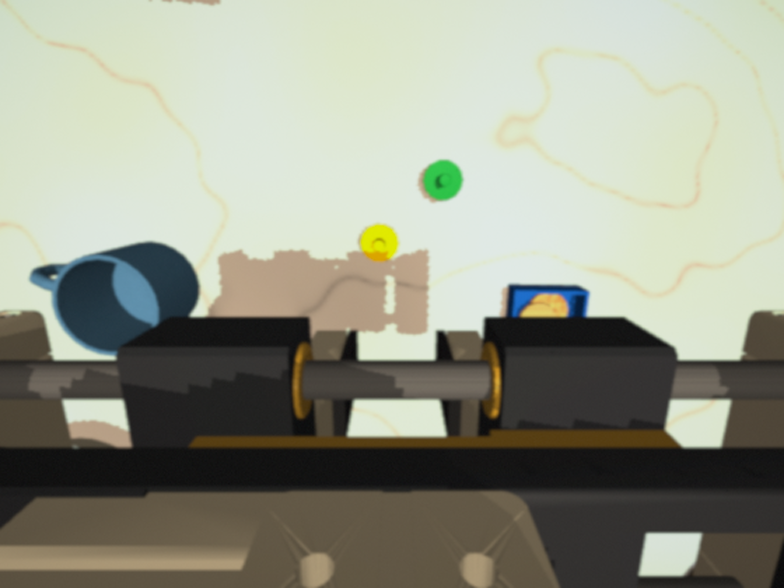

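Call:
{"method": "apply_moves", "body": {"moves": [[-0.3,0.0075,-0.0075,0.02,0],[-0.3,0.0075,-0.0075,0.035,0],[-0.3,0,0,0.035,0],[-0.3,0,0,0.035,0],[-0.3,0,0,0.035,0],[-0.3,0,0,0.025,0],[-0.3,0,0,0.01,0],[-0.3,0,0,0,0],[-0.3,0,0,0,0]]}}

```text
t: 26.55
eef_pos: [0.5259, -0.3405, 0.0497]
ee_rot: [-3.142, -0.0, -1.381]
force: [-0.0, 0.9, 1.4]
width: 0.0307
```

```bash
python3 - <<'E'
from h import *
go((.5243,-.3409,.04),-1.3816)
E
```

```text
now [ 0.5259 -0.3405  0.0497] yaw -1.381 w 0.0307 t 26.6 | shift mm [0.1 1.6 9.7] turn 0.0
```

Call:
{"method": "apply_moves", "body": {"moves": [[-0.3,0,0.0015,0.006,0],[-0.3,0,0,0.004,0],[-0.3,0,0,0,0],[-1,0,0,0,0],[-1,0,0,0,0],[-1,0,0,0,0],[-1,0,0,0,0],[-1,0,0,0,0],[-1,0,0,0,0]]}}

```text
t: 27.3
eef_pos: [0.5238, -0.3413, 0.0391]
ee_rot: [-3.141, -0.0, -1.383]
force: [-0.5, 0.1, 1.5]
width: 0.0087
```

Call:
{"method": "apply_moves", "body": {"moves": [[-1,0,0,-0.01,0],[-1,0,0,-0.02,0],[-1,0,0,-0.035,0],[-1,0,0,-0.035,0],[-1,0,0,-0.035,0],[-1,0,0,-0.035,0],[-1,0,0,-0.02,0],[-1,0,0,0,0]]}}

```text
t: 27.97
eef_pos: [0.5256, -0.3423, 0.2357]
ee_rot: [-3.134, -0.005, -1.382]
force: [0.8, -1.1, -0.4]
width: 0.0087
```

```bash
python3 - <<'E'
from h import *
t=CAR
p=eyes.grab_frame("wrist");save(p,"w20",None,1.4)
plan((t[0],t[1],.23),-1.3816,o=-1)
E
```

```text
from [ 0.5247 -0.3416  0.2327] -1.383 n 10
[[-1, -0.0338, -0.0116, 0.0003, -0.0001], [-1, -0.0338, -0.0116, 0.0003, -0.0001], [-1, -0.0338, -0.0116, 0.0003, -0.0001], [-1, -0.0338, -0.0116, 0.0003, -0.0001], [-1, -0.0338, -0.0116, 0.0003, -0.0001], [-1, -0.0338, -0.0116, 0.0003, -0.0001], [-1, -0.0338, -0.0116, 0.0003, -0.0001], [-1, -0.0338, -0.0117, 0.0003, -0.0001], [-1, -0.0338, -0.0117, 0.0003, -0.0001], [-1, -0.0338, -0.0117, 0.0003, -0.0001]]
```

View pics/w20.png

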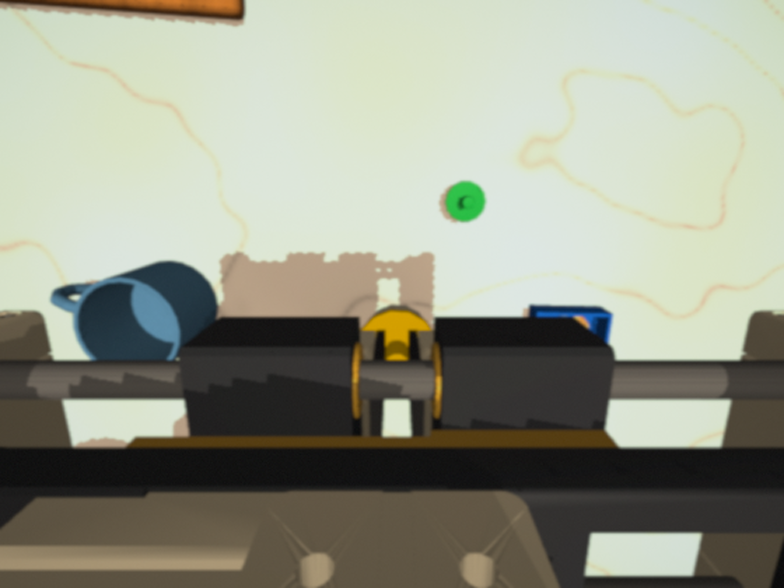

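Call:
{"method": "apply_moves", "body": {"moves": [[-1,-0.0168,-0.0056,0,0],[-1,-0.034,-0.0117,0,0],[-1,-0.034,-0.0117,0,0],[-1,-0.034,-0.0117,0,0],[-1,-0.034,-0.0117,0,0],[-1,-0.034,-0.0117,0,0],[-1,-0.034,-0.0117,0,0],[-1,-0.034,-0.0117,0,0],[-1,-0.034,-0.0117,0,0],[-1,-0.034,-0.0117,0,0],[-1,-0.0148,-0.0056,0,0],[-1,0,0,0,0]]}}

```text
t: 29.02
eef_pos: [0.5748, 0.0154, 0.2278]
ee_rot: [3.14, 0.0, -1.38]
force: [-0.5, -1.6, -0.3]
width: 0.0085
```

```bash
python3 - <<'E'
from h import *
carf(); go((CAR[0],CAR[1],.10),-1.3816)
E
```

```text
carrier frame xyz 0.0035 0.0002 0.2278 F [-0.5 -1.6 -0.3] w 0.0085 bail 0.893
now [0.5748 0.0154 0.2278] yaw -1.38 w 0.0085 t 29.0 | shift mm [  3.6  -0.4 127.8] turn 0.002
```

Call:
{"method": "apply_moves", "body": {"moves": [[-1,0.0025,-0.0004,0.02,0],[-1,0,0,0.035,0],[-1,0,0,0.035,0],[-1,0,0,0.025,0],[-1,0,0,0.015,0],[-1,0,0,0,0],[-1,0,0,0,0]]}}

```text
t: 29.6
eef_pos: [0.575, 0.0092, 0.098]
ee_rot: [3.139, -0.001, -1.383]
force: [0.1, -0.3, 0.1]
width: 0.0089
```

```bash
python3 - <<'E'
from h import *
carf(); go((CAR[0],CAR[1],.0495),-1.3816)
p=eyes.grab_frame("wrist");save(p,"w21",None,1.4)
E
```

```text
carrier frame xyz -0.0026 0.0013 0.098 F [ 0.1 -0.3  0.1] w 0.0089 bail 0.047
now [0.575  0.0092 0.098 ] yaw -1.383 w 0.0089 t 29.6 | shift mm [-2.6 -1.4 48.5] turn -0.001
```

View pics/w21.png

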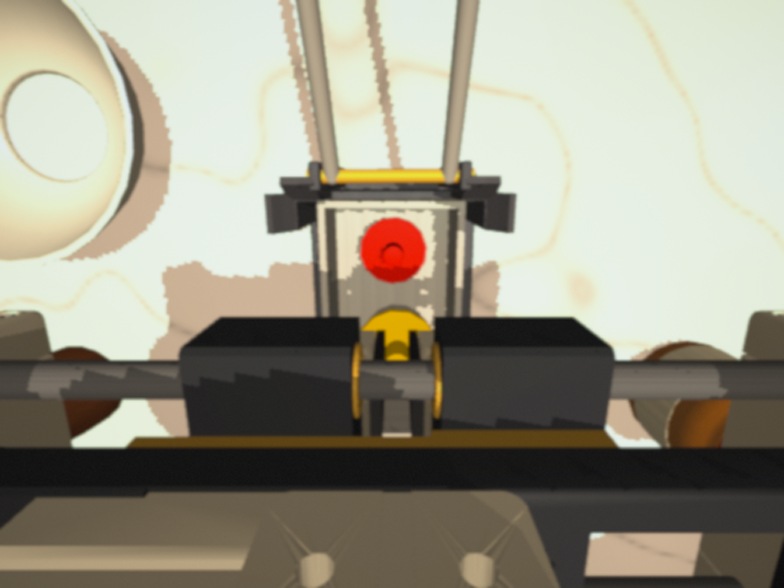

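Call:
{"method": "apply_moves", "body": {"moves": [[-1,-0.0015,-0.001,0.012,0],[-1,0,0,0.013,0],[-1,0,0,0.01,0],[-1,0,0,0.006,0],[-1,0,0,0.003,0],[-1,0,0,0,0],[-1,0,0,0,0]]}}

```text
t: 30.23
eef_pos: [0.5769, 0.0116, 0.0554]
ee_rot: [-3.141, -0.0, -1.383]
force: [0.3, -0.7, 0.5]
width: 0.0088
```

```bash
python3 - <<'E'
from h import *
carf()
E
```

```text
carrier frame xyz -0.0006 -0.0011 0.0554 F [ 0.3 -0.7  0.5] w 0.0088 bail -0.542
```

Call:
{"method": "apply_moves", "body": {"moves": [[-1,0,0.0005,0.003,0],[-1,0,0,0.002,0],[-1,0,0,0.001,0],[-1,0,0,0,0],[-1,0,0,0,0]]}}

```text
t: 30.65
eef_pos: [0.576, 0.0114, 0.0489]
ee_rot: [3.142, -0.0, -1.383]
force: [-0.4, -0.5, -0.6]
width: 0.0085
```

Call:
{"method": "apply_moves", "body": {"moves": [[-0.65,0,0,0,0],[-0.65,0,0,0,0],[-0.65,0,0,0,0],[-0.65,0,0,-0.005,0],[-0.65,0,0,-0.01,0],[-0.65,0,0,-0.015,0],[-0.65,0,0,-0.03,0],[-0.65,0,0,-0.035,0],[-0.3,0,0,-0.04,0],[-0.3,0,0,-0.04,0],[-0.3,0,0,-0.02,0]]}}

```text
t: 31.57
eef_pos: [0.5776, 0.0114, 0.2507]
ee_rot: [-3.134, -0.0, -1.382]
force: [0.1, 0.8, 0.2]
width: 0.0282
```

```bash
python3 - <<'E'
from h import *
p=eyes.grab_frame("wrist");save(p,"w22",None,1.4)
carf()
p=eyes.grab_frame("top");pots(p)
plan((.481-.02,-.4026+.02,.25),-1.3816,o=-.3)
E
```

```text
carrier frame xyz -0.001 -0.003 0.2533 F [ 1.6 -0.2  4.4] w 0.0294 bail 0.977
red 246 px [300.7 247.3] ztop 0.0895 knob 229 [0.3939 0.0332] [0.3949 0.0324] lid [0.3953 0.0376]
green 60 px [432.4 217.3] ztop 0.034 knob 8 [ 0.4816 -0.4022] [ 0.4819 -0.4024] lid [ 0.482  -0.4022]
from [0.5782 0.0117 0.2503] -1.382 n 12
[[-0.3, 0.0304, 0.0158, 0.0, -0.0001], [-0.3, 0.0304, 0.0158, 0.0, -0.0001], [-0.3, 0.0304, 0.0158, 0.0, -0.0001], [-0.3, 0.0304, 0.0158, 0.0, -0.0001], [-0.3, 0.0304, 0.0158, 0.0, -0.0001], [-0.3, 0.0304, 0.0158, 0.0, -0.0001], [-0.3, 0.0304, 0.0158, 0.0, -0.0001], [-0.3, 0.0304, 0.0158, 0.0, -0.0001], [-0.3, 0.0304, 0.0158, 0.0, -0.0001], [-0.3, 0.0304, 0.0158, 0.0, -0.0001], [-0.3, 0.0304, 0.0158, 0.0, -0.0001], [-0.3, 0.0304, 0.0158, 0.0, -0.0001]]
```

View pics/w22.png

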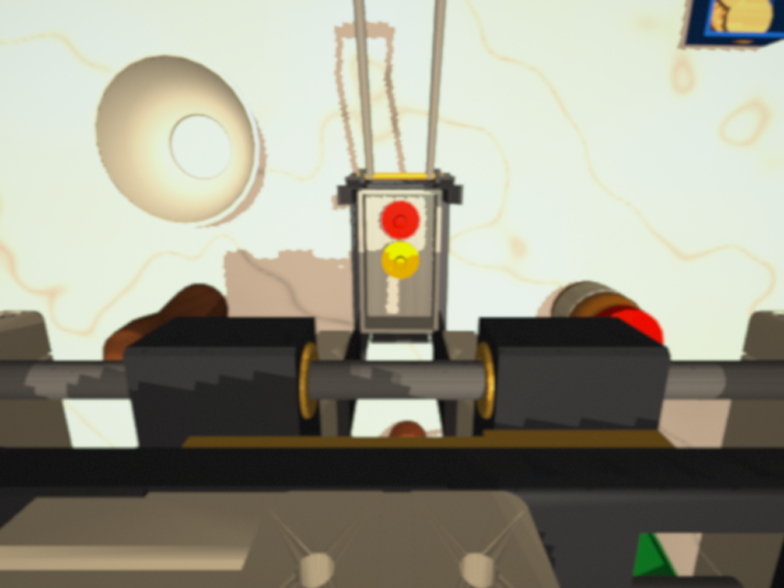

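Call:
{"method": "apply_moves", "body": {"moves": [[-0.3,0.0304,0.0158,0,0],[-0.3,0.0304,0.0158,0,0],[-0.3,0.0304,0.0158,0,0],[-0.3,0.0304,0.0158,0,0],[-0.3,0.0304,0.0158,0,0],[-0.3,0.0304,0.0158,0,0],[-0.3,0.0304,0.0158,0,0],[-0.3,0.0304,0.0158,0,0],[-0.3,0.0304,0.0158,0,0],[-0.3,0.0304,0.0158,0,0],[-0.3,0.0304,0.0158,0,0],[-0.3,0.0304,0.0158,0,0]]}}

```text
t: 32.67
eef_pos: [0.4568, -0.3837, 0.2443]
ee_rot: [-3.141, 0.0, -1.383]
force: [0.4, 0.7, 0.7]
width: 0.0307
```

Call:
{"method": "apply_moves", "body": {"moves": [[-0.3,0,0,0.02,0],[-0.3,0,0,0.03,0],[-0.3,0,0,0.02,0],[-0.3,0,0,0,0]]}}

```text
t: 33.0
eef_pos: [0.4551, -0.3812, 0.1695]
ee_rot: [3.136, 0.005, -1.385]
force: [-1.0, 1.0, -0.8]
width: 0.0308
```

```bash
python3 - <<'E'
from h import *
p=eyes.grab_frame("wrist");pots(p)
go((.4814,-.4026,.04),-1.3816)
E
```

```text
green 798 px [260.2 170.6] ztop 0.0339 knob 99 [ 0.4807 -0.4029] [ 0.4807 -0.4033] lid [ 0.4805 -0.4031]
now [ 0.4563 -0.3819  0.1722] yaw -1.383 w 0.0311 t 33.0 | shift mm [ 25.4 -21.3 132. ] turn -0.002
```

Call:
{"method": "apply_moves", "body": {"moves": [[-0.3,0.0125,-0.01,0.02,0],[-0.3,0.0127,-0.01,0.03,0],[-0.3,0,0,0.03,0],[-0.3,0,0,0.025,0],[-0.3,0,0,0.015,0],[-0.3,0,0,0,0],[-0.3,0,0,0,0]]}}

```text
t: 33.63
eef_pos: [0.483, -0.4036, 0.055]
ee_rot: [3.142, -0.001, -1.382]
force: [0.2, -0.2, 0.2]
width: 0.0308
```

```bash
python3 - <<'E'
from h import *
go((.4809,-.4028,.04),-1.3816)
E
```

```text
now [ 0.483  -0.4036  0.055 ] yaw -1.382 w 0.0308 t 33.6 | shift mm [-1.2  1.9 15. ] turn -0.0
```

Call:
{"method": "apply_moves", "body": {"moves": [[-0.3,-0.001,0.0018,0.008,0],[-0.3,0,0,0.006,0],[-0.3,0,0,0.001,0],[-0.3,0,0,0,0],[-1,0,0,0,0],[-1,0,0,0,0],[-1,0,0,0,0],[-1,0,0,0,0],[-1,0,0,0,0],[-1,0,0,0,0]]}}

```text
t: 34.47
eef_pos: [0.4805, -0.4028, 0.0391]
ee_rot: [-3.141, -0.0, -1.383]
force: [-0.2, -0.1, 0.2]
width: 0.0088
```

Call:
{"method": "apply_moves", "body": {"moves": [[-1,0,0,-0.01,0],[-1,0,0,-0.02,0],[-1,0,0,-0.035,0],[-1,0,0,-0.035,0],[-1,0,0,-0.035,0],[-1,0,0,-0.035,0],[-1,0,0,-0.02,0],[-1,0,0,0,0]]}}

```text
t: 35.13
eef_pos: [0.4822, -0.4042, 0.2358]
ee_rot: [-3.135, -0.006, -1.382]
force: [1.2, -0.3, -0.0]
width: 0.0086
```

```bash
python3 - <<'E'
from h import *
t=CAR+.036*CX
p=eyes.grab_frame("wrist");save(p,"w23",None,1.4)
plan((t[0],t[1],.23),-1.3816,o=-1)
E
```

```text
from [ 0.4814 -0.4034  0.2327] -1.383 n 13
[[-1, -0.0328, -0.0131, 0.0002, -0.0001], [-1, -0.0328, -0.0131, 0.0002, -0.0001], [-1, -0.0328, -0.0131, 0.0002, -0.0001], [-1, -0.0328, -0.0131, 0.0002, -0.0001], [-1, -0.0328, -0.0131, 0.0002, -0.0001], [-1, -0.0328, -0.0131, 0.0002, -0.0001], [-1, -0.0328, -0.0131, 0.0002, -0.0001], [-1, -0.0328, -0.0131, 0.0002, -0.0001], [-1, -0.0328, -0.0131, 0.0002, -0.0001], [-1, -0.0328, -0.0131, 0.0002, -0.0001], [-1, -0.0328, -0.0131, 0.0002, -0.0001], [-1, -0.0328, -0.0131, 0.0002, -0.0001]]
[[-1, -0.0328, -0.0131, 0.0002, -0.0001]]
```

View pics/w23.png

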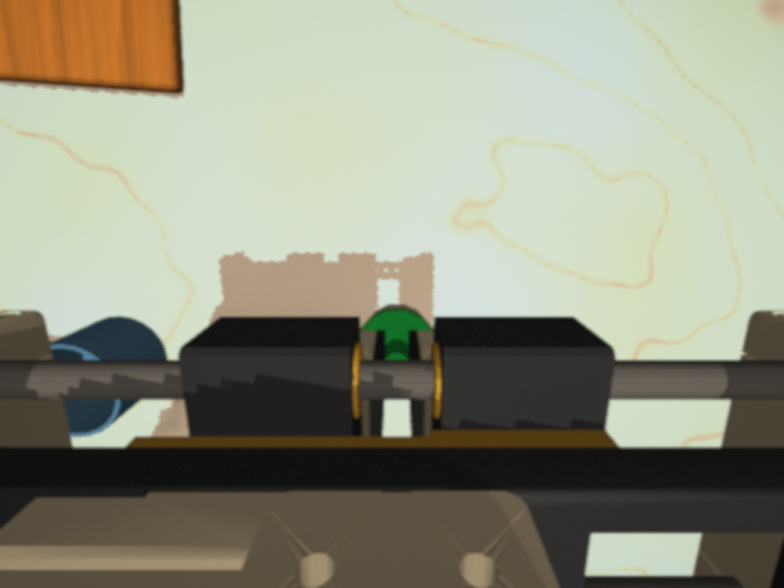

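Call:
{"method": "apply_moves", "body": {"moves": [[-1,-0.0182,-0.0073,0,0],[-1,-0.0364,-0.0146,0,0],[-1,-0.0364,-0.0146,0,0],[-1,-0.0364,-0.0146,0,0],[-1,-0.0364,-0.0146,0,0],[-1,-0.0364,-0.0146,0,0],[-1,-0.0364,-0.0146,0,0],[-1,-0.0364,-0.0146,0,0],[-1,-0.0364,-0.0146,0,0],[-1,-0.0364,-0.0146,0,0],[-1,-0.0364,-0.0146,0,0],[-1,-0.0364,-0.0146,0,0]]}}

```text
t: 36.18
eef_pos: [0.5663, 0.0417, 0.2282]
ee_rot: [3.14, -0.0, -1.383]
force: [-0.1, -0.4, -0.1]
width: 0.0085
```

Call:
{"method": "apply_moves", "body": {"moves": [[-1,-0.007,-0.002,0,0],[-1,0,0,0,0],[-1,0,0,0,0]]}}

```text
t: 36.43
eef_pos: [0.567, 0.0475, 0.2279]
ee_rot: [3.14, -0.0, -1.381]
force: [-0.3, 0.0, -0.5]
width: 0.0083
```

```bash
python3 - <<'E'
from h import *
t=CAR+.036*CX
carf(); go((t[0],t[1],.10),-1.3816)
E
```

```text
carrier frame xyz 0.0365 0.0019 0.2279 F [-0.3  0.  -0.5] w 0.0083 bail 0.732
now [0.567  0.0475 0.2279] yaw -1.381 w 0.0083 t 36.4 | shift mm [  0.4  -2.1 127.9] turn 0.0
```

Call:
{"method": "apply_moves", "body": {"moves": [[-1,0.0005,-0.002,0.02,0],[-1,0,0,0.035,0],[-1,0,0,0.035,0],[-1,0,0,0.025,0],[-1,0,0,0.015,0],[-1,0,0,0,0],[-1,0,0,0,0]]}}

```text
t: 37.02
eef_pos: [0.5691, 0.0455, 0.0984]
ee_rot: [3.139, -0.001, -1.384]
force: [-0.7, 0.7, 0.3]
width: 0.0088
```

```bash
python3 - <<'E'
from h import *
t=CAR+.036*CX
carf(); go((t[0],t[1],.0495),-1.3816)
p=eyes.grab_frame("wrist");save(p,"w24",None,1.4)
E
```

```text
carrier frame xyz 0.0342 0.0001 0.0984 F [-0.7  0.7  0.3] w 0.0088 bail -0.036
now [0.5691 0.0455 0.0984] yaw -1.384 w 0.0088 t 37.0 | shift mm [-1.9 -0.2 48.9] turn -0.003
```

View pics/w24.png

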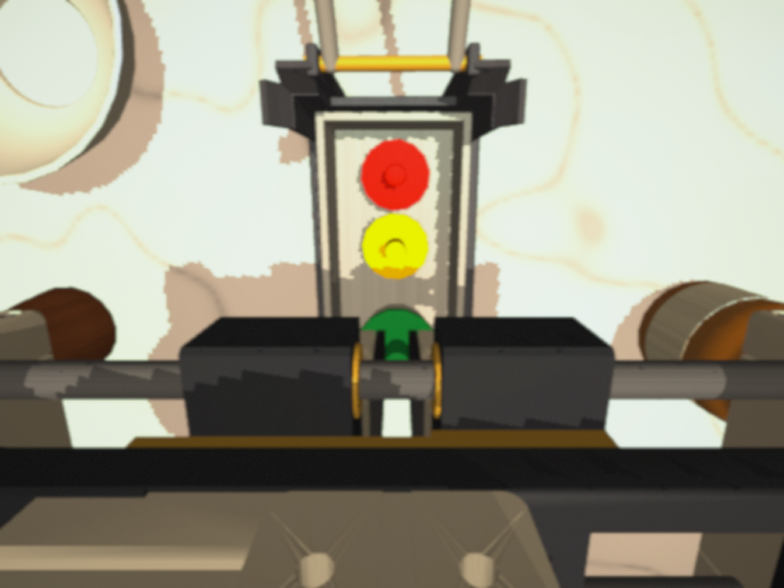

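Call:
{"method": "apply_moves", "body": {"moves": [[-1,-0.0005,0.0005,0.012,0],[-1,0,0,0.013,0],[-1,0,0,0.01,0],[-1,0,0,0.006,0],[-1,0,0,0.003,0],[-1,0,0,0,0],[-1,0,0,0,0]]}}

```text
t: 37.65
eef_pos: [0.5695, 0.0475, 0.0554]
ee_rot: [-3.141, -0.0, -1.383]
force: [0.2, 0.2, -0.2]
width: 0.0085
```

```bash
python3 - <<'E'
from h import *
carf()
E
```

```text
carrier frame xyz 0.036 -0.0006 0.0554 F [ 0.2  0.2 -0.2] w 0.0085 bail -0.433
```

Call:
{"method": "apply_moves", "body": {"moves": [[-1,0,0.0005,0.003,0],[-1,0,0,0.002,0],[-1,0,0,0.001,0],[-1,0,0,0,0],[-1,0,0,0,0]]}}

```text
t: 38.07
eef_pos: [0.5687, 0.0473, 0.0489]
ee_rot: [3.142, -0.0, -1.383]
force: [-0.3, 0.9, 0.3]
width: 0.0089
```

Call:
{"method": "apply_moves", "body": {"moves": [[-0.65,0,0,0,0],[-0.65,0,0,0,0],[-0.65,0,0,0,0],[-0.65,0,0,-0.005,0],[-0.65,0,0,-0.01,0],[-0.65,0,0,-0.015,0],[-0.65,0,0,-0.03,0],[-0.65,0,0,-0.035,0],[-0.3,0,0,-0.04,0],[-0.3,0,0,-0.04,0],[-0.3,0,0,-0.02,0]]}}

```text
t: 38.98
eef_pos: [0.5703, 0.0474, 0.2507]
ee_rot: [-3.134, 0.0, -1.382]
force: [0.8, -0.6, 0.7]
width: 0.0285
```

```bash
python3 - <<'E'
from h import *
p=eyes.grab_frame("wrist");save(p,"w25",None,1.4);save(p,"w25c",(220,60,340,270),3.8)
W=world(p)
mm,r=comp(p,CAR,.12,.03,.046,.12,.066)
# tin/pots in carrier frame
d=W[...,:2]-CAR;X=d@CX;Y=d@CY
hsv=cv2.cvtColor(p["color"],cv2.COLOR_RGB2HSV);h,s,v=[hsv[...,i].astype(int) for i in range(3)]
for n,mk in dict(red=((h<6)|(h>174)),yellow=(h>22)&(h<34),green=(h>45)&(h<75)).items():
    m=mk&(s>150)&(np.abs(X)<.06)&(np.abs(Y)<.033)&(W[...,2]>.015)&(W[...,2]<.06)
    l=m&(W[...,2]<.034);k=m&(W[...,2]>.036)
    print(n,m.sum(),"lid mid",(X[l].max()+X[l].min())/2,(Y[l].max()+Y[l].min())/2,"z",np.median(W[l][:,2]),"knob",X[k].mean(),Y[k].mean(),np.median(W[k][:,2]))
E
```

```text
red 614 lid mid -0.0345477692765228 -0.0004185473377701166 z 0.027243218833946592 knob -0.034788394915539526 -0.0005305940571997163 0.04230892240359985
yellow 594 lid mid -0.0005776669395409851 -0.00035357101409493573 z 0.027337228424317767 knob -0.00026095002184981897 -0.0009027996076925213 0.04207797050758705
green 476 lid mid 0.03623196916082329 0.00027397987119479397 z 0.0273813569402567 knob 0.03551646050652064 -0.00026846825583008005 0.04215011745622205
```

View pics/w25c.png

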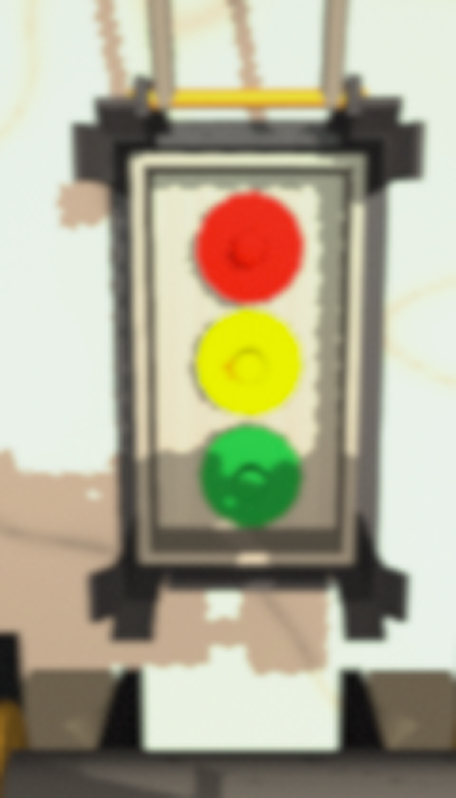

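```bash
python3 - <<'E'
from h import *
for n in ["top","scene"]:
    p=eyes.grab_frame(n); print(comp(p,(.357,-.27),.085,.010,.022 ,.12,.066)[1])
plan((.352,-.235,.25),-1.40)
E
```

```text
(array([ 0.3579, -0.2685,  1.7364]), array([ 70.5, 126. ]), 0.95)
(array([ 0.3602, -0.2689,  1.7382]), array([ 78.1, 122. ]), 2.39)
from [0.5696 0.0476 0.2474] -1.383 n 10
[[1, 0.0237, 0.0267, -0.0003, 0.0017], [1, 0.0237, 0.0266, -0.0003, 0.0017], [1, 0.0238, 0.0266, -0.0003, 0.0017], [1, 0.0238, 0.0265, -0.0003, 0.0017], [1, 0.0239, 0.0265, -0.0003, 0.0017], [1, 0.0239, 0.0265, -0.0003, 0.0017], [1, 0.024, 0.0264, -0.0003, 0.0017], [1, 0.024, 0.0264, -0.0003, 0.0017], [1, 0.0241, 0.0263, -0.0003, 0.0017], [1, 0.0241, 0.0263, -0.0003, 0.0017]]
```

Call:
{"method": "apply_moves", "body": {"moves": [[-0.3,0.0237,0.0267,0,0.002],[0,0.0237,0.0266,0,0.002],[1,0.0238,0.0266,0,0.002],[1,0.0238,0.0265,0,0.002],[1,0.0239,0.0265,0,0.002],[1,0.0239,0.0265,0,0.002],[1,0.024,0.0264,0,0.002],[1,0.024,0.0264,0,0.002],[1,0.0241,0.0263,0,0.001],[1,0.0241,0.0263,0,0],[1,0,0,0,0],[1,0,0,0,0]]}}

```text
t: 40.13
eef_pos: [0.3489, -0.2361, 0.2435]
ee_rot: [3.141, 0.0, -1.403]
force: [0.4, -0.7, 0.9]
width: 0.0873
```

```bash
python3 - <<'E'
from h import *
p=eyes.grab_frame("wrist");save(p,"w26",None,1.4)
x=comp(p,(.359,-.269),.08,.012,.024,.12,.066)[1];print(x);x=x[0]
go((x[0],x[1],.018),x[2]-np.pi)
E
```

```text
(array([ 0.3572, -0.2688,  1.7373]), array([ 67. , 120.3]), 0.17)
now [ 0.3498 -0.2355  0.2435] yaw -1.402 w 0.0875 t 40.2 | shift mm [ 34.2  -1.9 225.5] turn 0.002
```

View pics/w26.png

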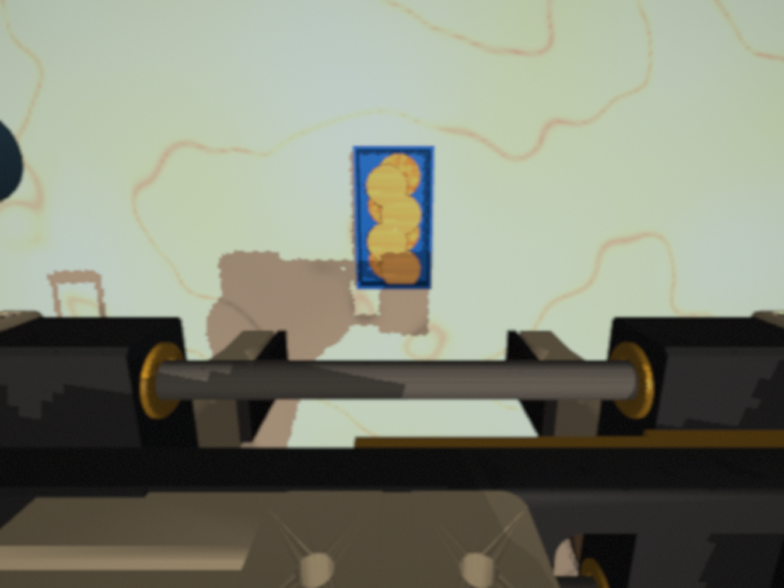

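Call:
{"method": "apply_moves", "body": {"moves": [[1,0.017,-0.001,0.02,0.002],[1,0.017,-0.001,0.035,0],[1,0,0,0.035,0],[1,0,0,0.035,0],[1,0,0,0.035,0],[1,0,0,0.03,0],[1,0,0,0.02,0],[1,0,0,0,0],[1,0,0,0,0]]}}

```text
t: 40.93
eef_pos: [0.3582, -0.2674, 0.0331]
ee_rot: [3.138, 0.001, -1.4]
force: [0.0, -0.3, 0.7]
width: 0.0877
```

```bash
python3 - <<'E'
from h import *
go((.3572,-.2688,.022),1.7373-np.pi)
E
```

```text
now [ 0.3582 -0.2674  0.0331] yaw -1.4 w 0.0877 t 40.9 | shift mm [ 1.2  1.2 11.1] turn 0.004
```

Call:
{"method": "apply_moves", "body": {"moves": [[1,0.001,0.001,0.007,0.004],[1,0,0,0.003,0],[1,0,0,0,0],[-1,0,0,0,0],[-1,0,0,0,0],[-1,0,0,0,0],[-1,0,0,0,0],[-1,0,0,0,0],[-1,0,0,0,0],[-1,0,0,0,0]], "newtons": 35}}

```text
t: 41.77
eef_pos: [0.3577, -0.2695, 0.0242]
ee_rot: [-3.141, -0.0, -1.406]
force: [-2.0, 1.2, 7.5]
width: 0.0659
```

```bash
python3 - <<'E'
from h import *
go((.3572,-.2688,.022),1.7373-np.pi)
p=eyes.grab_frame("wrist");save(p,"w27",None,1.4)
E
```

```text
now [ 0.3577 -0.2695  0.0242] yaw -1.406 w 0.0659 t 41.8 | shift mm [-0.7  0.4  2.2] turn -0.002
```

View pics/w27.png

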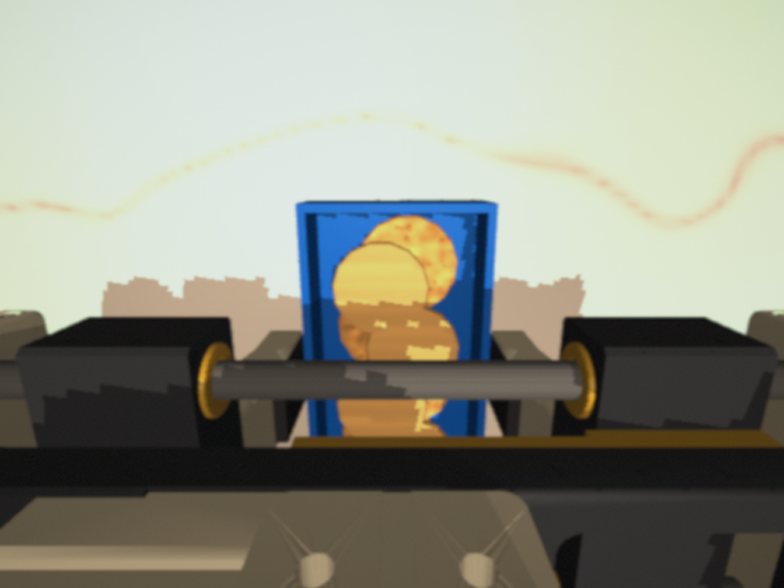

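Call:
{"method": "apply_moves", "body": {"moves": [[-1,0,0,-0.01,0],[-1,0,0,-0.025,0],[-1,0,0,-0.035,0],[-1,0,0,-0.035,0],[-1,0,0,-0.035,0],[-1,0,0,-0.035,0],[-1,0,0,-0.025,0],[-1,0,0,0,0]]}}

```text
t: 42.48
eef_pos: [0.36, -0.2704, 0.2293]
ee_rot: [-3.134, -0.005, -1.405]
force: [0.6, -0.8, -1.4]
width: 0.0655
```

```bash
python3 - <<'E'
from h import *
p=eyes.grab_frame("wrist");save(p,"w28",None,1.4)
# far edge of rim in tool frame
s=arm.get_state()
plan((CAR[0],CAR[1],.22),-1.3816,o=-1)
E
```

```text
from [ 0.3589 -0.2697  0.2264] -1.406 n 10
[[-1, -0.0242, -0.026, 0.0006, -0.0024], [-1, -0.0242, -0.0261, 0.0006, -0.0024], [-1, -0.0241, -0.0261, 0.0006, -0.0024], [-1, -0.024, -0.0262, 0.0006, -0.0024], [-1, -0.024, -0.0262, 0.0006, -0.0024], [-1, -0.0239, -0.0263, 0.0006, -0.0024], [-1, -0.0238, -0.0264, 0.0006, -0.0024], [-1, -0.0238, -0.0264, 0.0006, -0.0024], [-1, -0.0237, -0.0265, 0.0006, -0.0024], [-1, -0.0237, -0.0265, 0.0006, -0.0024]]
```

View pics/w28.png

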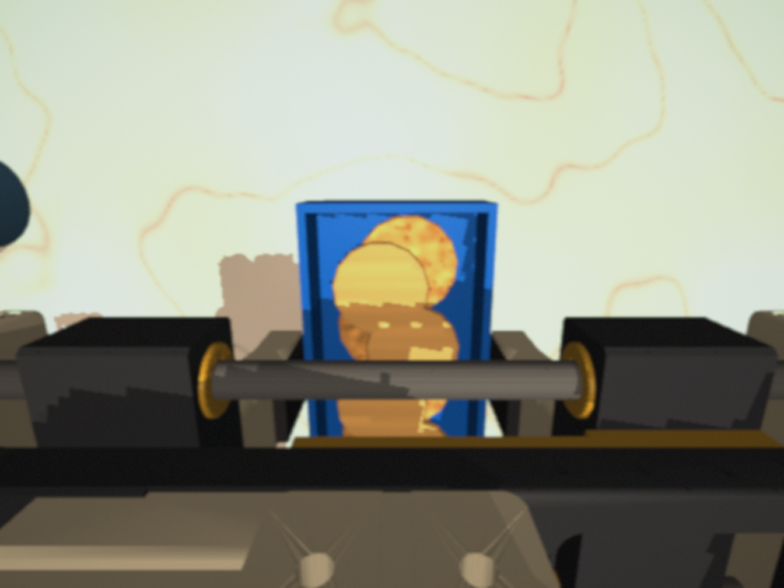

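Call:
{"method": "apply_moves", "body": {"moves": [[-1,-0.012,-0.013,0,-0.0024],[-1,-0.0242,-0.0261,0,-0.0024],[-1,-0.0241,-0.0261,0,-0.0024],[-1,-0.024,-0.0262,0,-0.0024],[-1,-0.024,-0.0262,0,-0.0024],[-1,-0.0239,-0.0263,0,-0.0024],[-1,-0.0238,-0.0264,0,-0.0024],[-1,-0.0238,-0.0264,0,-0.0024],[-1,-0.0237,-0.0265,0,-0.0024],[-1,-0.0237,-0.0265,0,-0.0024],[-1,-0.012,-0.013,0,0],[-1,0,0,0,0]]}}

```text
t: 43.53
eef_pos: [0.5754, 0.0151, 0.2213]
ee_rot: [3.139, -0.0, -1.379]
force: [0.2, -0.4, -1.4]
width: 0.0654
```

```bash
python3 - <<'E'
from h import *
carf();go((CAR[0],CAR[1],.12),-1.3816)
E
```

```text
carrier frame xyz 0.0031 -0.0003 0.2213 F [ 0.2 -0.4 -1.4] w 0.0654 bail 0.877
now [0.5754 0.0151 0.2213] yaw -1.379 w 0.0654 t 43.5 | shift mm [  3.1  -0.  101.3] turn 0.002
```

Call:
{"method": "apply_moves", "body": {"moves": [[-1,0.002,0,0.02,0.002],[-1,0,0,0.03,0],[-1,0,0,0.025,0],[-1,0,0,0.015,0],[-1,0,0,0.005,0],[-1,0,0,0,0],[-1,0,0,0,0],[-1,0,0,0,0]]}}

```text
t: 44.2
eef_pos: [0.5751, 0.0104, 0.1299]
ee_rot: [-3.14, -0.0, -1.384]
force: [0.4, 0.3, -1.2]
width: 0.0656
```

```bash
python3 - <<'E'
from h import *
carf();go((CAR[0],CAR[1],.07),-1.3816)
p=eyes.grab_frame("wrist");save(p,"w29",None,1.4)
E
```

```text
carrier frame xyz -0.0015 0.0009 0.1299 F [ 0.4  0.3 -1.2] w 0.0656 bail 0.411
now [0.5751 0.0104 0.1299] yaw -1.384 w 0.0656 t 44.2 | shift mm [-1.5 -0.8 59.9] turn -0.002
```

View pics/w29.png

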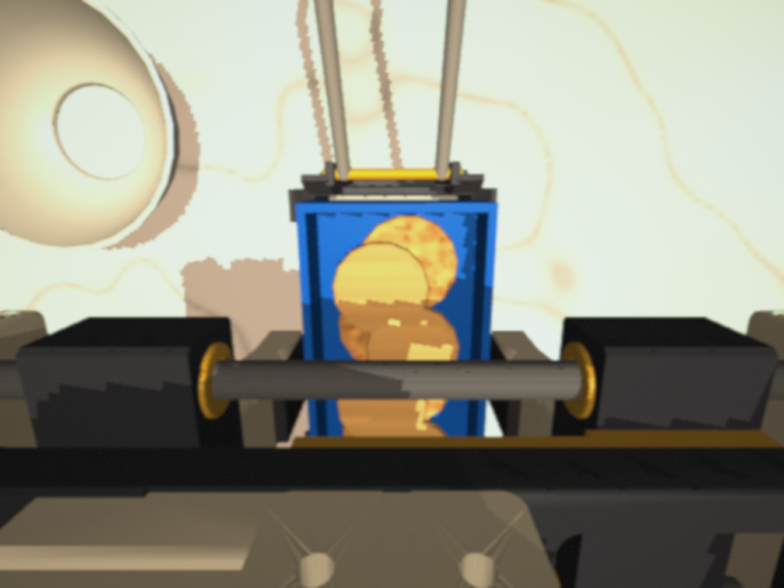

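Call:
{"method": "apply_moves", "body": {"moves": [[-1,-0.001,-0.0003,0.008,-0.001],[-1,0,0,0.008,0],[-1,0,0,0.008,0],[-1,0,0,0.008,0],[-1,0,0,0.008,0],[-1,0,0,0.006,0],[-1,0,0,0,0],[-1,0,0,0,0]]}}

```text
t: 44.92
eef_pos: [0.5743, 0.0113, 0.0823]
ee_rot: [3.14, -0.0, -1.383]
force: [-0.8, -0.7, -1.7]
width: 0.0657
```

```bash
python3 - <<'E'
from h import *
carf()
E
```

```text
carrier frame xyz -0.0004 0.0015 0.0823 F [-0.8 -0.7 -1.7] w 0.0657 bail -0.176
```

Call:
{"method": "apply_moves", "body": {"moves": [[-1,0,-0.001,0.004,0],[-1,0,0,0.003,0],[-1,0,0,0.002,0],[-1,0,0,0.001,0],[-1,0,0,0,0],[-1,0,0,0,0],[-1,0,0,0,0]]}}

```text
t: 45.5
eef_pos: [0.5756, 0.0116, 0.073]
ee_rot: [-3.141, -0.0, -1.383]
force: [-0.1, 0.5, -1.2]
width: 0.0661
```

Call:
{"method": "apply_moves", "body": {"moves": [[-1,0,0,0.001,0],[-1,0,0,0.001,0],[-1,0,0,0.001,0],[-1,0,0,0,0],[-1,0,0,0,0]]}}

```text
t: 45.92
eef_pos: [0.5756, 0.0116, 0.0703]
ee_rot: [-3.141, -0.0, -1.383]
force: [-1.1, 0.9, 5.0]
width: 0.0656
```

Contact at the expected height; release and rise.

Call:
{"method": "apply_moves", "body": {"moves": [[1,0,0,0,0],[1,0,0,0,0],[1,0,0,0,0],[1,0,0,0,0],[1,0,0,-0.01,0],[1,0,0,-0.025,0],[1,0,0,-0.035,0],[1,0,0,-0.035,0],[1,0,0,-0.035,0],[1,0,0,-0.035,0],[1,0,0,-0.02,0]]}}

```text
t: 46.83
eef_pos: [0.5766, 0.0115, 0.2703]
ee_rot: [-3.136, -0.0, -1.382]
force: [0.5, 0.4, 0.7]
width: 0.0875
```

```bash
python3 - <<'E'
from h import *
p=eyes.grab_frame("wrist");save(p,"w30c",(200,100,360,270),4)
W=world(p);d=W[...,:2]-CAR;X=d@CX;Y=d@CY
hsv=cv2.cvtColor(p["color"],cv2.COLOR_RGB2HSV)
m=(hsv[...,0]>100)&(hsv[...,0]<125)&(hsv[...,1]>120)&(np.abs(X)<.08)&(np.abs(Y)<.05)&(W[...,2]>.06)&(W[...,2]<.09)
print("rim z",np.median(W[m][:,2]),np.percentile(X[m],[1,99]),np.percentile(Y[m],[1,99]))
for a in (1,-1):
    q=m&(a*Y>.028); print("side",a,np.median(W[q][:,2]),np.polyfit(X[q],Y[q],1).round(4))
q=m&(X<-.05);print("far end z",np.median(W[q][:,2]))
p=eyes.grab_frame("scene");save(p,"s30",None,1.4)
for n in ["scene","top"]:
    p=eyes.grab_frame(n);print(comp(p,(.614,.34),.085,.0028,.005,.12,.066)[1])
plan((.612,.375,.25),1.5735-np.pi)
E
```

```text
rim z 0.07005893419987469 [-0.05933533  0.0599546 ] [-0.03295837  0.03435911]
side 1 0.07002927690228233 [-0.0023  0.0312]
side -1 0.07009145420842441 [ 0.0003 -0.0312]
far end z 0.07023218848888638
(array([0.6153, 0.3397, 1.6094]), array([ 95.9, 156.7]), 3.21)
(array([0.669 , 0.3545, 2.4395]), array([57.5, 99. ]), 7.62)
from [0.5755 0.0117 0.2658] -1.383 n 11
[[1, -0.0318, -0.0094, 0.0014, 0.0168], [1, -0.032, -0.0089, 0.0014, 0.0168], [1, -0.0321, -0.0084, 0.0014, 0.0168], [1, -0.0323, -0.0078, 0.0014, 0.0168], [1, -0.0324, -0.0073, 0.0014, 0.0168], [1, -0.0325, -0.0067, 0.0014, 0.0168], [1, -0.0326, -0.0062, 0.0014, 0.0168], [1, -0.0327, -0.0056, 0.0014, 0.0168], [1, -0.0328, -0.0051, 0.0014, 0.0168], [1, -0.0329, -0.0045, 0.0014, 0.0168], [1, -0.033, -0.004, 0.0014, 0.0168]]
```

View pics/w30c.png

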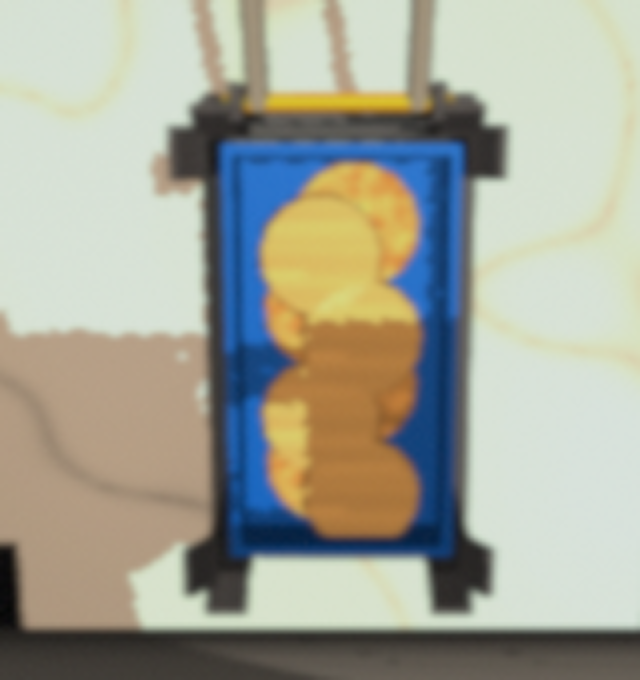

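View pics/s30.png

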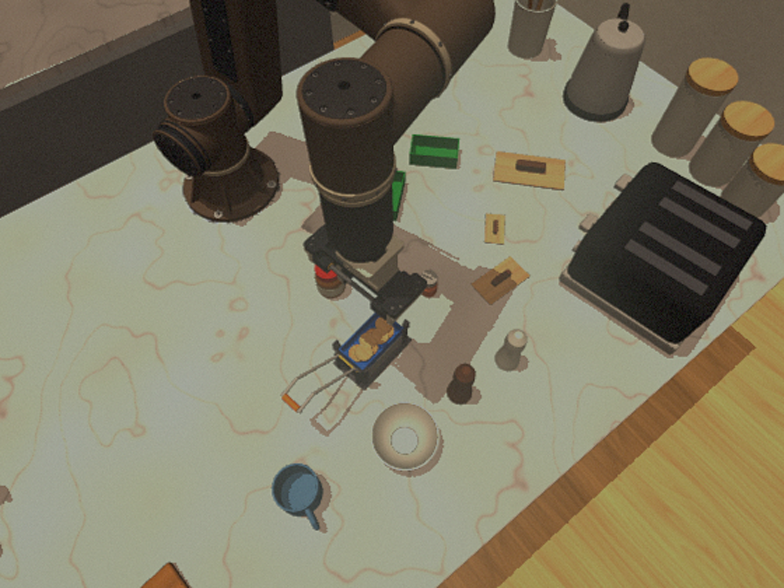

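Call:
{"method": "apply_moves", "body": {"moves": [[1,-0.016,-0.0047,0,0.017],[1,-0.032,-0.0089,0,0.017],[1,-0.0321,-0.0084,0,0.017],[1,-0.0323,-0.0078,0,0.017],[1,-0.0324,-0.0073,0,0.017],[1,-0.0325,-0.0067,0,0.017],[1,-0.0326,-0.0062,0,0.017],[1,-0.0327,-0.0056,0,0.017],[1,-0.0328,-0.0051,0,0.017],[1,-0.0329,-0.0045,0,0.017],[0.5,-0.033,-0.004,0,0.015],[0,-0.016,-0.002,0,0]]}}

```text
t: 48.03
eef_pos: [0.6119, 0.3776, 0.2622]
ee_rot: [3.139, -0.002, -1.567]
force: [0.7, -0.3, 0.0]
width: 0.0791
```

Call:
{"method": "apply_moves", "body": {"moves": [[0,0,0,0.02,0],[0,0,0,0.02,0],[0,0,0,0,0],[0,0,0,0,0]]}}

```text
t: 48.37
eef_pos: [0.6118, 0.3738, 0.2225]
ee_rot: [3.138, -0.004, -1.568]
force: [0.1, 0.6, 1.1]
width: 0.0532
```

```bash
python3 - <<'E'
from h import *
p=eyes.grab_frame("wrist");save(p,"w31",None,1.4)
W=world(p);hsv=cv2.cvtColor(p["color"],cv2.COLOR_RGB2HSV).astype(int)
near=(np.hypot(W[...,0]-.613,W[...,1]-.34)<.085)&(W[...,2]<.05)
wood=near&(hsv[...,1]>90)&(hsv[...,0]<25)
wood=cv2.morphologyEx(wood.astype(np.uint8),cv2.MORPH_OPEN,np.ones((3,3)))
print("plate",fitc(p,wood,.005,.12,.066))
r=near&(W[...,2]>.013);q=W[r];print("ridge",r.sum(),cv2.minAreaRect((q[:,:2]*1000).astype(np.float32)),np.median(q[:,2]))
rr=near&(W[...,2]>.017);print("ridge top fit",fitc(p,rr,.021,.05,.014))
E
```

```text
plate (array([0.6135, 0.3422, 1.5763]), array([ 66.5, 119. ]), 1.42)
ridge 557 ((613.1121215820312, 341.3424987792969), (49.456329345703125, 13.713573455810547), 89.89158630371094) 0.02094414756395785
ridge top fit (array([0.6133, 0.3412, 1.5582]), array([14.6, 50.3]), 0.2)
```

View pics/w31.png

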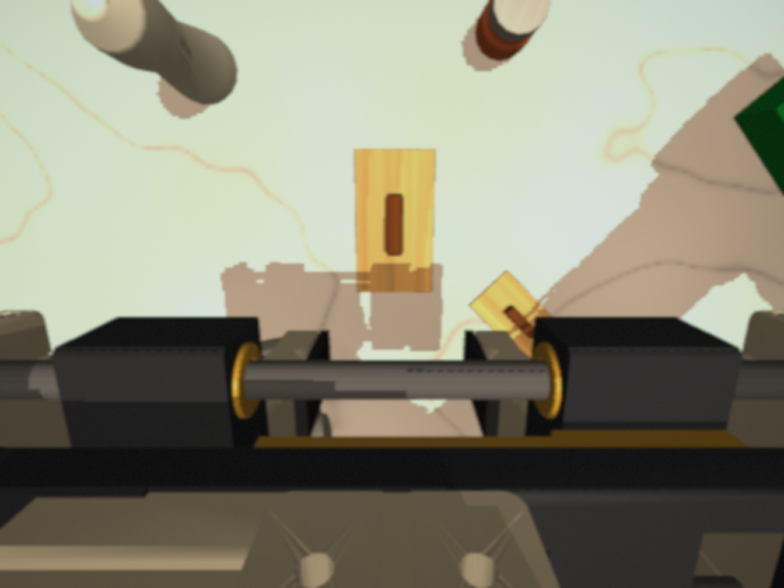

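```bash
python3 - <<'E'
from h import *
go((.6133,.3415,.06),-1.570)
E
```

```text
now [0.6126 0.3741 0.2244] yaw -1.568 w 0.0489 t 48.4 | shift mm [ 32.3  -0.8 164.4] turn 0.002
```

Call:
{"method": "apply_moves", "body": {"moves": [[-0.1,0.016,-0.0004,0.02,0.002],[-0.1,0.0163,-0.0004,0.035,0],[-0.1,0,0,0.035,0],[-0.1,0,0,0.035,0],[-0.1,0,0,0.03,0],[-0.1,0,0,0.01,0],[-0.1,0,0,0,0],[-0.1,0,0,0,0]]}}

```text
t: 49.08
eef_pos: [0.6146, 0.3427, 0.0615]
ee_rot: [-3.14, 0.0, -1.569]
force: [0.5, 0.1, 1.5]
width: 0.0391
```

```bash
python3 - <<'E'
from h import *
go((.6133,.3415,.0265),-1.570)
p=eyes.grab_frame("wrist");save(p,"w32",None,1.4)
E
```

```text
now [0.6146 0.3427 0.0615] yaw -1.569 w 0.0391 t 49.1 | shift mm [ 1.2  1.3 35. ] turn 0.001
```

View pics/w32.png

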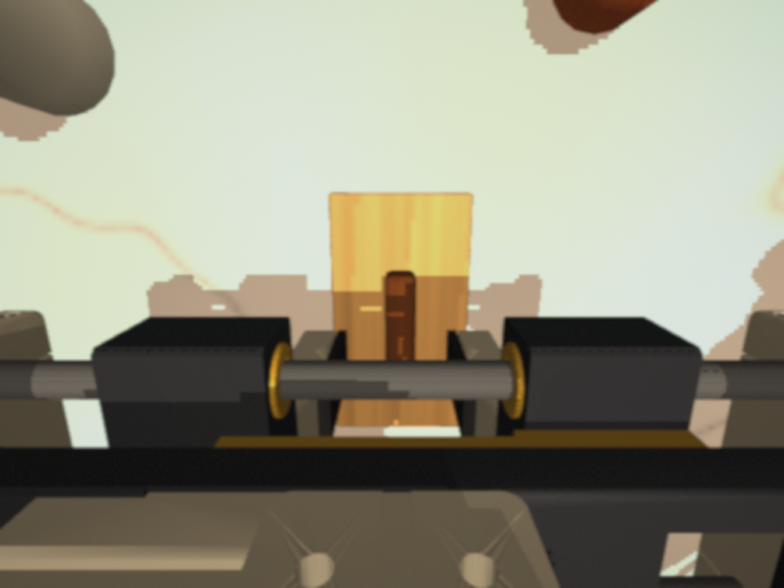

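Call:
{"method": "apply_moves", "body": {"moves": [[-0.2,0.001,0.0013,0.015,0.001],[-0.2,0,0,0.012,0],[-0.2,0,0,0.006,0],[-0.2,0,0,0,0],[-0.2,0,0,0,0]]}}

```text
t: 49.55
eef_pos: [0.6125, 0.3414, 0.0273]
ee_rot: [-3.141, -0.0, -1.571]
force: [-0.1, -0.0, 0.3]
width: 0.0352
```

Call:
{"method": "apply_moves", "body": {"moves": [[-1,0,0,0.001,0],[-1,0,0,0,0],[-1,0,0,0,0],[-1,0,0,0,0],[-1,0,0,0,0],[-1,0,0,0,0],[-1,0,0,0,0]], "newtons": 40}}

```text
t: 50.13
eef_pos: [0.6124, 0.3414, 0.0263]
ee_rot: [-3.141, 0.0, -1.571]
force: [-0.1, 0.1, 1.9]
width: 0.0136
```

```bash
python3 - <<'E'
from h import *
go((.6133,.3415,.0265),-1.570)
p=eyes.grab_frame("wrist");save(p,"w33",None,1.4)
E
```

```text
now [0.6124 0.3414 0.0263] yaw -1.571 w 0.0136 t 50.1 | shift mm [-0.1 -0.9 -0.2] turn -0.001
```

View pics/w33.png

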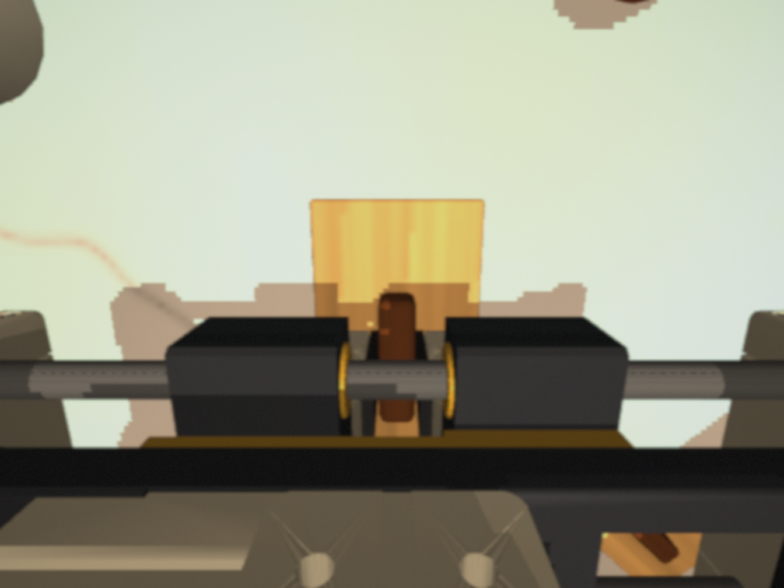

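Call:
{"method": "apply_moves", "body": {"moves": [[-1,0,0,-0.01,0],[-1,0,0,-0.025,0],[-1,0,0,-0.035,0],[-1,0,0,-0.035,0],[-1,0,0,-0.035,0],[-1,0,0,-0.035,0],[-1,0,0,-0.025,0],[-1,0,0,0,0]]}}

```text
t: 50.85
eef_pos: [0.6145, 0.3424, 0.2338]
ee_rot: [-3.133, 0.006, -1.57]
force: [0.9, 0.9, 0.6]
width: 0.0137
```

```bash
python3 - <<'E'
from h import *
p=eyes.grab_frame("wrist");save(p,"w34",None,1.4)
plan((CAR[0],CAR[1],.22),-1.3816,o=-1)
E
```

```text
from [0.6134 0.3421 0.2305] -1.571 n 10
[[-1, 0.033, 0.0038, 0.001, -0.0189], [-1, 0.0329, 0.0044, 0.001, -0.0189], [-1, 0.0328, 0.005, 0.001, -0.0189], [-1, 0.0327, 0.0056, 0.001, -0.0189], [-1, 0.0326, 0.0063, 0.001, -0.0189], [-1, 0.0325, 0.0069, 0.001, -0.0189], [-1, 0.0324, 0.0075, 0.001, -0.0189], [-1, 0.0322, 0.0081, 0.001, -0.0189], [-1, 0.0321, 0.0087, 0.001, -0.0189], [-1, 0.0319, 0.0093, 0.001, -0.0189]]
```

View pics/w34.png

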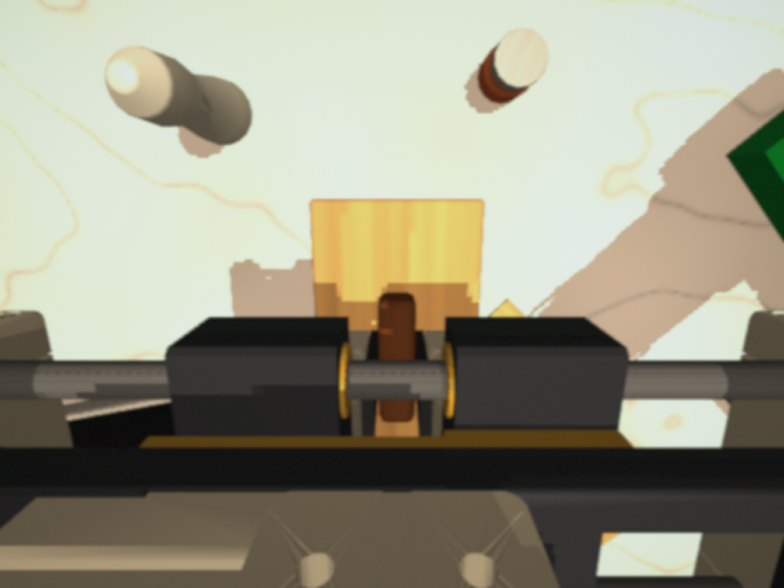

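Call:
{"method": "apply_moves", "body": {"moves": [[-1,0.0165,0.0019,0,-0.019],[-1,0.0329,0.0044,0,-0.019],[-1,0.0328,0.005,0,-0.019],[-1,0.0327,0.0056,0,-0.019],[-1,0.0326,0.0063,0,-0.019],[-1,0.0325,0.0069,0,-0.019],[-1,0.0324,0.0075,0,-0.019],[-1,0.0322,0.0081,0,-0.019],[-1,0.0321,0.0087,0,-0.019],[-1,0.0319,0.0093,0,-0.018],[-1,0.0155,0.0025,0,0],[-1,0,0,0,0]]}}

```text
t: 51.9
eef_pos: [0.5756, 0.0089, 0.2251]
ee_rot: [3.139, -0.0, -1.385]
force: [0.1, 0.9, 0.4]
width: 0.0137
```

```bash
python3 - <<'E'
from h import *
carf();go((CAR[0],CAR[1],.14),-1.3816)
E
```

```text
carrier frame xyz -0.0031 0.0007 0.2251 F [0.1 0.9 0.4] w 0.0137 bail 0.922
now [0.5756 0.0089 0.2251] yaw -1.385 w 0.0137 t 51.9 | shift mm [-3.1 -0.8 85.1] turn -0.003
```

Call:
{"method": "apply_moves", "body": {"moves": [[-1,-0.002,-0.0005,0.02,-0.002],[-1,0,0,0.03,0],[-1,0,0,0.025,0],[-1,0,0,0.012,0],[-1,0,0,0,0],[-1,0,0,0,0],[-1,0,0,0,0]]}}

```text
t: 52.48
eef_pos: [0.5776, 0.0144, 0.1396]
ee_rot: [-3.141, -0.0, -1.379]
force: [0.2, 0.4, -0.6]
width: 0.0134
```

```bash
python3 - <<'E'
from h import *
carf();go((CAR[0],CAR[1],.0965),-1.3816)
p=eyes.grab_frame("wrist");save(p,"w35",None,1.4)
E
```

```text
carrier frame xyz 0.002 -0.0023 0.1396 F [ 0.2  0.4 -0.6] w 0.0134 bail 0.473
now [0.5776 0.0144 0.1396] yaw -1.379 w 0.0134 t 52.5 | shift mm [ 2.   2.3 43.1] turn 0.002
```

View pics/w35.png

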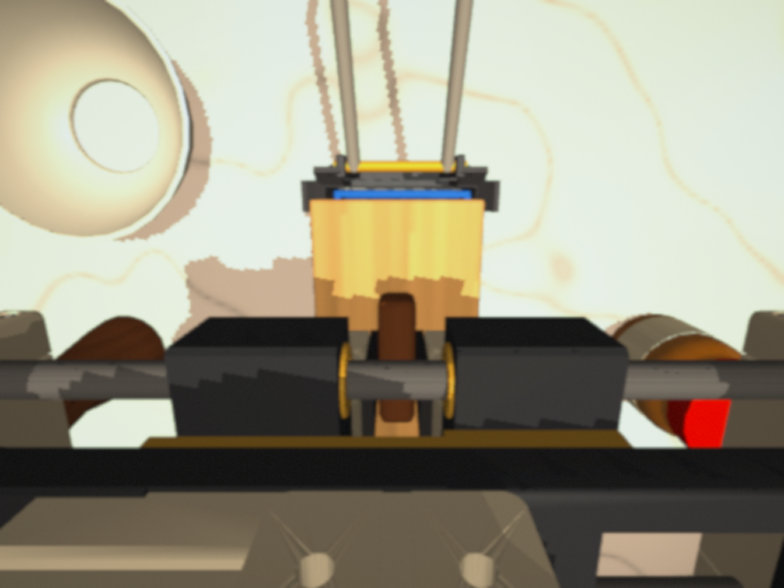

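Call:
{"method": "apply_moves", "body": {"moves": [[-1,0.0015,0.0018,0.006,0.002],[-1,0,0,0.006,0],[-1,0,0,0.004,0],[-1,0,0,0,0],[-1,0,0,0,0]]}}

```text
t: 52.95
eef_pos: [0.5754, 0.0122, 0.1226]
ee_rot: [3.141, -0.0, -1.382]
force: [-0.0, -0.2, -1.1]
width: 0.0135
```

```bash
python3 - <<'E'
from h import *
carf();go((CAR[0],CAR[1],.0965),-1.3816)
E
```

```text
carrier frame xyz 0.0002 0.0003 0.1226 F [-0.  -0.2 -1.1] w 0.0135 bail 0.328
now [0.5754 0.0122 0.1226] yaw -1.382 w 0.0135 t 53.0 | shift mm [ 0.2 -0.3 26.1] turn -0.0
```

Call:
{"method": "apply_moves", "body": {"moves": [[-1,0,0,0.006,0],[-1,0,0,0.006,0],[-1,0,0,0.005,0],[-1,0,0,0.004,0],[-1,0,0,0.002,0],[-1,0,0,0.001,0],[-1,0,0,0,0],[-1,0,0,0,0]]}}

```text
t: 53.62
eef_pos: [0.5757, 0.0123, 0.0989]
ee_rot: [-3.141, -0.0, -1.382]
force: [0.1, 1.0, -0.7]
width: 0.0138
```

Call:
{"method": "apply_moves", "body": {"moves": [[-1,0,0,0.001,0],[-1,0,0,0.001,0],[-1,0,0,0.001,0],[-1,0,0,0,0],[-1,0,0,0,0]]}}

```text
t: 54.03
eef_pos: [0.5757, 0.0123, 0.0962]
ee_rot: [-3.141, -0.0, -1.382]
force: [-1.6, 0.6, 3.7]
width: 0.0131
```

Call:
{"method": "apply_moves", "body": {"moves": [[-0.2,0,0,0,0],[-0.2,0,0,0,0],[-0.2,0,0,0,0],[-0.2,0,0,0,0],[-0.2,0,0,-0.01,0],[-0.2,0,0,-0.025,0],[-0.2,0,0,-0.035,0],[-0.2,0,0,-0.035,0],[-0.2,0,0,-0.035,0],[-0.2,0,0,-0.035,0],[-0.2,0,0,-0.02,0]]}}

```text
t: 54.95
eef_pos: [0.5766, 0.0121, 0.2964]
ee_rot: [-3.136, -0.0, -1.381]
force: [1.1, 1.0, 1.1]
width: 0.035
```

```bash
python3 - <<'E'
from h import *
p=eyes.grab_frame("wrist");save(p,"w36c",(200,100,360,270),4)
W=world(p);d=W[...,:2]-CAR;X=d@CX;Y=d@CY
m=(np.abs(X)<.09)&(np.abs(Y)<.06)
hsv=cv2.cvtColor(p["color"],cv2.COLOR_RGB2HSV).astype(int)
w=m&(hsv[...,1]>90)&(hsv[...,0]<25)&(hsv[...,2]>100)&(W[...,2]>.065)&(W[...,2]<.082)
print("plate z",np.median(W[w][:,2]),np.percentile(X[w],[.5,99.5]),np.percentile(Y[w],[.5,99.5]))
A=np.c_[X[w],Y[w],np.ones(w.sum())];print("tilt",np.linalg.lstsq(A,W[w][:,2],rcond=None)[0])
r=m&(W[...,2]>.085)&(W[...,2]<.1)&(np.abs(X)<.04)&(np.abs(Y)<.02);print("ridge",r.sum(),X[r].mean(),Y[r].mean(),np.polyfit(X[r],Y[r],1))
carf()
b=-.204; g=CAR+b*CX; print("bail grip about",g)
# bail grip by colour
p=eyes.grab_frame("top");W=world(p);c=p["color"].astype(int)
h=cv2.cvtColor(p["color"],cv2.COLOR_RGB2HSV).astype(int)
q=(np.hypot(W[...,0]-g[0],W[...,1]-g[1])<.05)&(h[...,1]>120)&(W[...,2]>.1);print(q.sum(),W[q].mean(0))
plan((g[0],g[1],.30),-2.952,o=0)
E
```

```text
plate z 0.07537216154360654 [-0.06943609  0.05887306] [-0.03294082  0.03233601]
tilt [-0.00236013 -0.00144677  0.07541282]
ridge 497 -0.00023635834063986876 -8.337366342007364e-05 [ 1.82253066e-03 -8.29428931e-05]
carrier frame xyz -0.0002 -0.0022 0.2994 F [2.8 0.5 4.2] w 0.0342 bail 1.049
bail grip about [ 0.61406768 -0.18835948]
46 [ 0.61575921 -0.18707297  0.14506613]
from [0.5773 0.0124 0.2965] -1.381 n 14
[[0, 0.0146, 0.0001, -0.0003, 0.1122], [0, 0.0145, -0.0015, -0.0003, 0.1122], [0, 0.0142, -0.0031, -0.0003, 0.1122], [0, 0.0138, -0.0047, -0.0003, 0.1122], [0, 0.0132, -0.0062, -0.0003, 0.1122], [0, 0.0124, -0.0076, -0.0003, 0.1122], [0, 0.0115, -0.009, -0.0003, 0.1122], [0, 0.0104, -0.0102, -0.0003, 0.1122], [0, 0.0092, -0.0113, -0.0003, 0.1122], [0, 0.0079, -0.0123, -0.0003, 0.1122], [0, 0.0064, -0.0131, -0.0003, 0.1122], [0, 0.0049, -0.0137, -0.0003, 0.1122]]
[[0, 0.0034, -0.0142, -0.0003, 0.1122], [0, 0.0018, -0.0145, -0.0003, 0.1122]]
```

View pics/w36c.png

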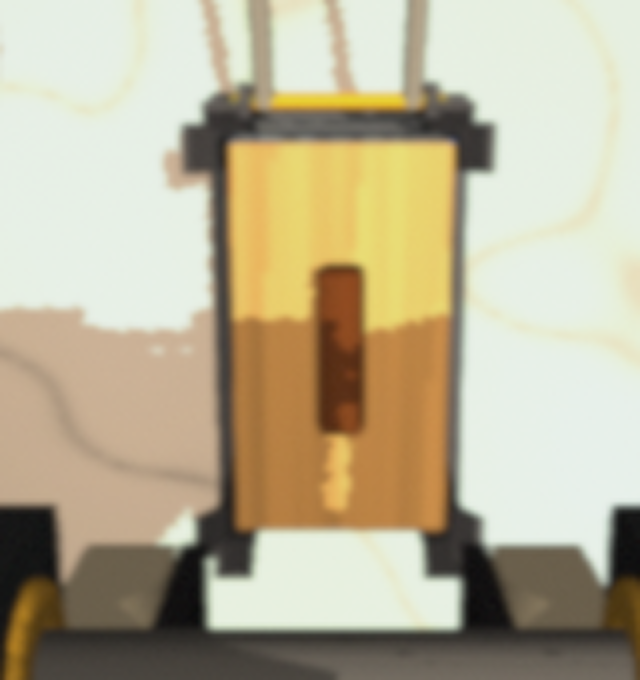

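Call:
{"method": "apply_moves", "body": {"moves": [[-0.1,0.0146,0.0001,0,0.112],[-0.1,0.0145,-0.0015,0,0.112],[-0.1,0.0142,-0.0031,0,0.112],[-0.1,0.0138,-0.0047,0,0.112],[-0.1,0.0132,-0.0062,0,0.112],[-0.1,0.0124,-0.0076,0,0.112],[-0.1,0.0115,-0.009,0,0.112],[-0.1,0.0104,-0.0102,0,0.112],[-0.1,0.0092,-0.0113,0,0.112],[-0.1,0.0079,-0.0123,0,0.112],[-0.1,0.0064,-0.0131,0,0.112],[-0.1,0.0049,-0.0137,0,0.112]]}}

```text
t: 56.05
eef_pos: [0.6068, -0.1604, 0.2906]
ee_rot: [3.141, -0.001, -2.731]
force: [0.1, -0.1, -0.3]
width: 0.0396
```

Call:
{"method": "apply_moves", "body": {"moves": [[-0.1,0.0034,-0.0142,0,0.112],[-0.1,0.0018,-0.0145,0,0.112],[-0.1,0,0,0.03,0],[-0.1,0,0,0.03,0],[-0.1,0,0,0,0],[-0.1,0,0,0,0]]}}

```text
t: 56.55
eef_pos: [0.6113, -0.1886, 0.2297]
ee_rot: [3.141, -0.004, -2.95]
force: [0.5, -0.6, 2.1]
width: 0.0394
```

```bash
python3 - <<'E'
from h import *
p=eyes.grab_frame("wrist");save(p,"w37",None,1.4)
carf();go((.6125,-.1885,.138),-2.952)
W=world(p);h=cv2.cvtColor(p["color"],cv2.COLOR_RGB2HSV).astype(int)
q=(np.hypot(W[...,0]-.613,W[...,1]+.188)<.05)&(h[...,1]>150)&(h[...,0]<25)&(W[...,2]>.1)&(W[...,2]<.17);print(q.sum(),W[q].mean(0) if q.any() else 0)
E
```

```text
carrier frame xyz -0.204 0.0016 0.2316 F [ 0.3 -0.2  1.4] w 0.0394 bail 2.081
now [ 0.6125 -0.1887  0.2316] yaw -2.949 w 0.0394 t 56.6 | shift mm [-0.1  0.3 93.6] turn 0.003
621 [ 0.61439072 -0.18785279  0.1448667 ]
```

View pics/w37.png

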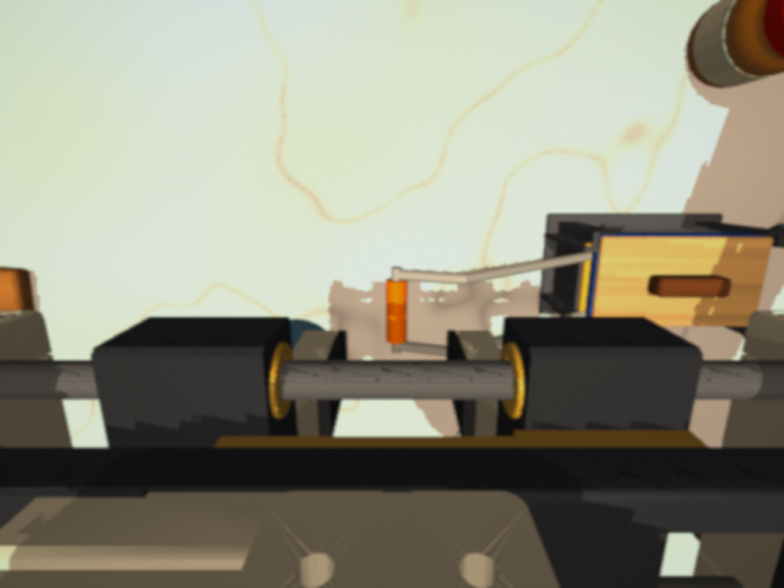

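Call:
{"method": "apply_moves", "body": {"moves": [[-0.1,-0.001,0.0005,0.02,0.002],[-0.1,0,0,0.03,0],[-0.1,0,0,0.028,0],[-0.1,0,0,0.014,0],[-0.1,0,0,0,0],[-1,0,0,0,0],[-1,0,0,0,0],[-1,0,0,0,0],[-1,0,0,0,0],[-1,0,0,0,0],[-1,0,0,0,0],[-1,0,0,0,0]], "newtons": 15}}

```text
t: 57.6
eef_pos: [0.614, -0.1883, 0.1398]
ee_rot: [-3.14, 0.002, -2.952]
force: [1.3, -2.4, 2.0]
width: 0.0115
```

```bash
python3 - <<'E'
from h import *
carf()
s=arm.get_state();d=s["eef_pos"][:2]-CAR;a0=np.arctan2(s["eef_pos"][2]-.08,d@CX+.0715);print("rad",np.hypot(s["eef_pos"][2]-.08,d@CX+.0715))
a=np.linspace(a0,.205,21);print(a0,np.c_[np.diff(.145*np.cos(a)),-np.diff(.145*np.sin(a))].round(4).tolist())
E
```

```text
carrier frame xyz -0.2039 0.0001 0.1398 F [ 1.3 -2.4  2. ] w 0.0115 bail 2.509
rad 0.14530930920852222
2.7172677193131847 [[0.0085, -0.0161], [0.0105, -0.0149], [0.0123, -0.0135], [0.0138, -0.0118], [0.0152, -0.01], [0.0163, -0.008], [0.0172, -0.0059], [0.0178, -0.0037], [0.0181, -0.0014], [0.0182, 0.0009], [0.0179, 0.0031], [0.0174, 0.0053], [0.0166, 0.0075], [0.0155, 0.0095], [0.0142, 0.0114], [0.0127, 0.0131], [0.0109, 0.0145], [0.009, 0.0158], [0.007, 0.0168], [0.0048, 0.0176]]
```

Call:
{"method": "apply_moves", "body": {"moves": [[-1,0,0.0085,-0.0161,0],[-1,0,0.0105,-0.0149,0],[-1,0,0.0123,-0.0135,0],[-1,0,0.0138,-0.0118,0],[-1,0,0.0152,-0.01,0],[-1,0,0.0163,-0.008,0],[-1,0,0.0172,-0.0059,0],[-1,0,0.0178,-0.0037,0],[-1,0,0.0181,-0.0014,0],[-1,0,0.0182,0.0009,0]]}}

```text
t: 58.43
eef_pos: [0.5858, -0.0421, 0.2247]
ee_rot: [-3.141, 0.002, -2.952]
force: [2.7, -0.6, 1.4]
width: 0.0112
```

Call:
{"method": "apply_moves", "body": {"moves": [[-1,0,0.0179,0.0031,0],[-1,0,0.0174,0.0053,0],[-1,0,0.0166,0.0075,0],[-1,0,0.0155,0.0095,0],[-1,0,0.0142,0.0114,0],[-1,0,0,0,0]]}}

```text
t: 58.93
eef_pos: [0.5698, 0.0402, 0.1853]
ee_rot: [3.14, 0.001, -2.95]
force: [0.9, 2.6, 1.4]
width: 0.0113
```

```bash
python3 - <<'E'
from h import *
carf()
s=arm.get_state();d=s["eef_pos"][:2]-CAR;a0=np.arctan2(s["eef_pos"][2]-.08,d@CX+.0715);print("rad",np.hypot(s["eef_pos"][2]-.08,d@CX+.0715))
E
```

```text
carrier frame xyz 0.0288 0.0005 0.1853 F [0.9 2.6 1.4] w 0.0113 bail 0.602
rad 0.1454261271026545
```

Call:
{"method": "apply_moves", "body": {"moves": [[-1,0,0.0127,0.0131,0],[-1,0,0.0109,0.0145,0],[-1,0,0.009,0.0158,0],[-1,0,0.007,0.0168,0],[-1,0,0.0024,0.0088,0],[-1,0,0,0,0],[-1,0,0,0,0]]}}

```text
t: 59.52
eef_pos: [0.5623, 0.0795, 0.1172]
ee_rot: [3.141, 0.0, -2.951]
force: [-0.1, 4.0, 0.7]
width: 0.0114
```

```bash
python3 - <<'E'
from h import *
carf()
p=eyes.grab_frame("scene");save(p,"s38",(160,140,360,290),3.5)
E
```

```text
carrier frame xyz 0.0688 0.0005 0.1172 F [-0.1  4.   0.7] w 0.0114 bail 0.051
```

View pics/s38.png

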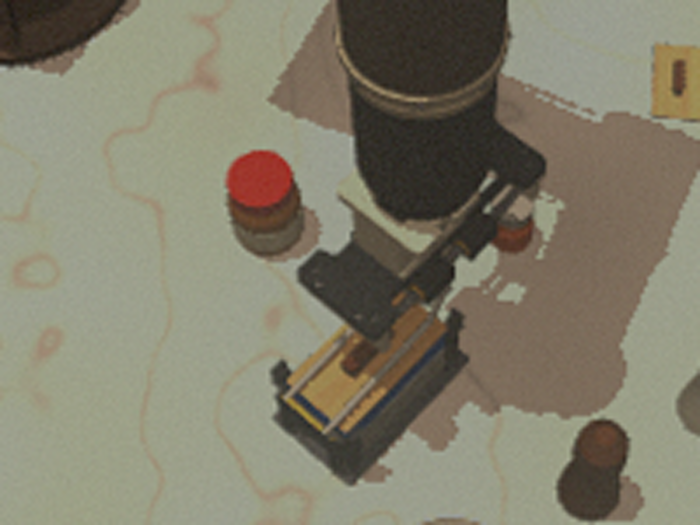

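Call:
{"method": "apply_moves", "body": {"moves": [[-1,0,0.0007,0.003,0],[-1,0,0.0005,0.0025,0],[-1,0,0.0003,0.002,0],[-1,0,0,0,0],[-1,0,0,0,0]]}}

```text
t: 59.98
eef_pos: [0.562, 0.081, 0.1104]
ee_rot: [3.14, 0.001, -2.952]
force: [-0.4, 7.6, 0.0]
width: 0.0112
```

```bash
python3 - <<'E'
from h import *
carf()
E
```

```text
carrier frame xyz 0.0704 0.0004 0.1104 F [-0.4  7.6  0. ] w 0.0112 bail 0.003
```

Call:
{"method": "apply_moves", "body": {"moves": [[-0.3,0,0,0.0005,0],[-0.3,0,0,0,0],[-0.3,0,0,0,0],[-0.3,0,0,0,0],[-0.3,0,0,0,0],[-0.3,0,0,-0.01,0],[-0.3,0,0,-0.03,0],[-0.3,0,0,-0.035,0],[-0.3,0,0,-0.035,0],[-0.3,0,0,-0.035,0],[-0.3,0,0,-0.035,0],[-0.3,0,0,-0.02,0]]}}

```text
t: 60.98
eef_pos: [0.5626, 0.0801, 0.315]
ee_rot: [3.141, 0.006, -2.952]
force: [1.6, 0.1, -0.2]
width: 0.0302
```

```bash
python3 - <<'E'
from h import *
p=eyes.grab_frame("wrist");save(p,"w39",None,1.4)
carf()
W=world(p);h=cv2.cvtColor(p["color"],cv2.COLOR_RGB2HSV).astype(int)
q=(np.hypot(W[...,0]-.562,W[...,1]-.081)<.05)&(h[...,1]>150)&(h[...,0]<25)&(W[...,2]>.1)&(W[...,2]<.17);g=W[q].mean(0);d=g[:2]-CAR
print("grip",q.sum(),g,d@CX,d@CY,"bail~",np.arctan2(g[2]-.005-.08,d@CX+.0715)-.208)
p=eyes.grab_frame("scene");save(p,"s39",None,1.4)
E
```

```text
carrier frame xyz 0.0693 -0.0011 0.318 F [ 1.2 -0.1  5.5] w 0.0305 bail 0.829
grip 311 [0.56250153 0.0812482  0.11579584] 0.07049474812616773 -6.104975900133181e-05 bail~ 0.0055724974147277895
```

View pics/w39.png

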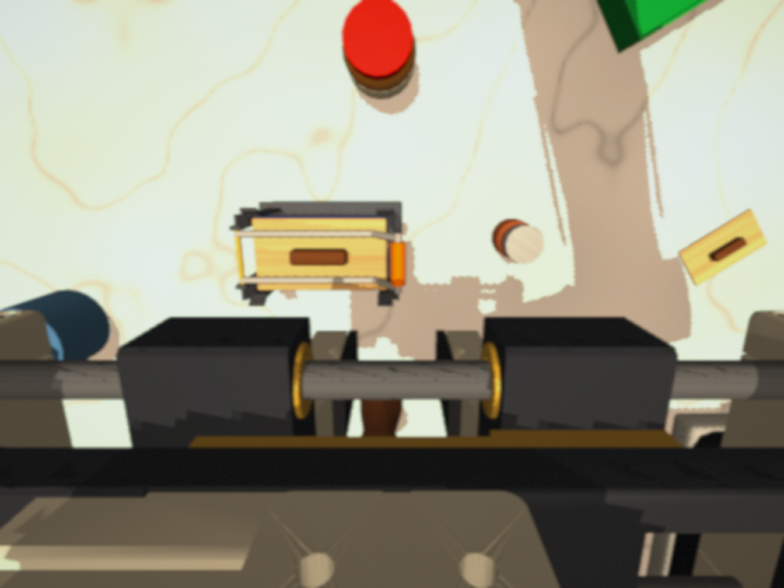

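View pics/s39.png

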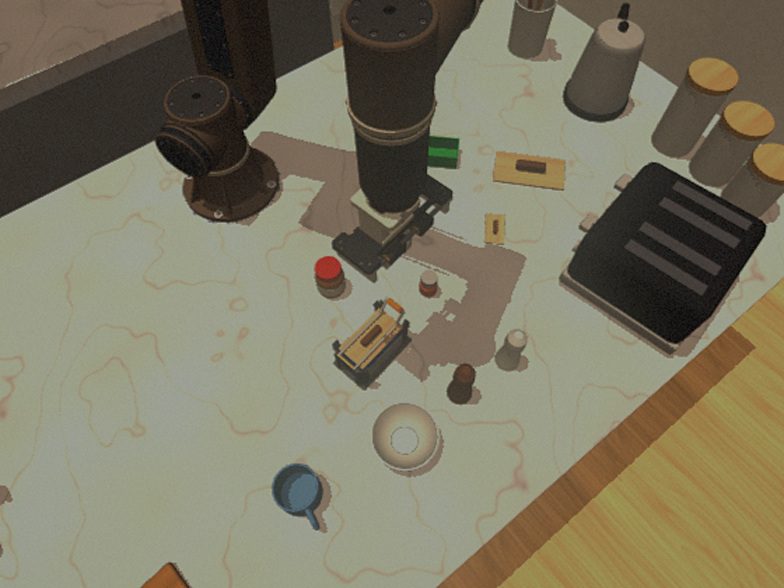

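Call:
{"method": "apply_moves", "body": {"moves": [[-0.3,0,0,0,0],[-0.3,0,0,0,0],[-0.3,0,0,0,0],[-0.3,0,0,0,0],[-0.3,0,0,0,0],[-0.3,0,0,0,0]]}}

```text
t: 61.58
eef_pos: [0.5616, 0.0802, 0.3089]
ee_rot: [-3.141, -0.001, -2.952]
force: [-0.6, 0.3, 0.2]
width: 0.0307
```

```bash
python3 - <<'E'
from h import *
p=eyes.grab_frame("wrist")
W=world(p);d=W[...,:2]-CAR;X=d@CX;Y=d@CY
hsv=cv2.cvtColor(p["color"],cv2.COLOR_RGB2HSV).astype(int)
w=(np.abs(X)<.062)&(np.abs(Y)<.04)&(hsv[...,1]>90)&(hsv[...,0]<25)&(hsv[...,2]>100)&(W[...,2]>.068)&(W[...,2]<.082)
print("plate z",np.median(W[w][:,2]),np.percentile(X[w],[.5,99.5]),np.percentile(Y[w],[.5,99.5]))
A=np.c_[X[w],Y[w],np.ones(w.sum())];print("tilt",np.linalg.lstsq(A,W[w][:,2],rcond=None)[0])
r=(W[...,2]>.085)&(W[...,2]<.094)&(np.abs(X)<.04)&(np.abs(Y)<.012);print("ridge",X[r].mean(),Y[r].mean(),np.polyfit(X[r],Y[r],1))
print(job.job_done())
E
```

```text
plate z 0.0753186464856993 [-0.05837451  0.05899149] [-0.0316528   0.03222628]
tilt [0.00021902 0.00412021 0.07540386]
ridge 0.0006830614755181853 0.0007903144537275544 [0.00015697 0.00079021]
the job is handed in; nothing more can be done
None
```

The lunch is packed and the job was handed in at about 62 s; no verdict was reported back. I swung the bail back to about 2.5 rad and set the steel tin in the carrier. The red, yellow and green pots went into the tin, then the blue tray and the 120 x 66 mm lid on top, and I shut the bail. The yellow pot was knocked about 3 cm aside before I reached it, so I measured it again and picked it up where it stood.

Last checks from the wrist camera, all within the limits:

| Part | Measured |
|---|---|
| Pots | Lid tops at 27 mm, where they should be when standing on the tin floor |
| Tray | Rim at 70 mm, within about 1 mm of centre |
| Lid | Top at 75.3 mm, within 1 mm of centre, level to about 4 mrad |
| Bail | About 0.005 rad, after letting go |

- **Tin:** I judged it seated from the contact force and from the pots and tray sitting at the right heights, not from a measurement of its own.
- **Bystanders:** they looked undisturbed in the last overview picture, but I did not measure their positions again.
- **Robot:** at hand-in the gripper was about 0.2 m above the carrier, touching nothing.

No check failed or disagreed with another.

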